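# Unstack the filter boxes into the bail-arm tote and stack the case on its bails

## Robot

A 7-joint arm with a two-finger parallel gripper is mounted at the origin on a cart in front of the work surface, level with it; the furniture and walls round the work are solid. World frame = base frame: x ahead of the robot, y to its left, z up, the work surface at z = 0. Lengths are in m, angles in rad, forces in N, time in s.
With the tool pointing down it reaches from about 0.35 to 0.775 m from the base axis. Payload 3.1 kg.
Tool frame: the origin (TCP) lies at the very end of the fingers, on their centre line; the grasp point (between the pads) lies 19 mm behind it (r.grasp_offset is the distance from the TCP to the grasp point, in m); z points along the fingers, y is the line along which they close (so a half turn about z gives the same grasp; the last joint's range is limited). The gripper opens to 85 mm and grips with 20 to 120 N. Pads are 22 mm wide; open, the fingers measure 114 mm over their backs; the gripper's body (76 mm by 85 mm) begins 54 mm behind the grasp point. The pads swing forward as they close: fully open they stand 13 mm farther back than shut.
Start: joints at [-1.157, 0.311, 0.014, 1.512, -0.004, 1.319, -0.027], TCP at [0.242, 0.494, 0.231] pointing down, gripper open.
Joint ranges: [-2.7, 2.7], [-0.3, 1.91], [-1.27, 1.3], [0.12, 2.57], [-1.44, 4.58], [0.2, 2.03], [-3.05, 3.05]. Speed limits (rad/s): [2.79, 2.79, 3.14, 3.14, 3.14, 3.14, 3.14].

## Interface

Orientations are given as [roll, pitch, yaw] about the fixed x, y, z axes, in that order (R = Rz(yaw) Ry(pitch) Rx(roll)).
In Python, from workcell import r gives the robot as it stands.
- The arm moves only by the tool pendant, called after "Call:" by a JSON object that holds its "op" and its "data", one argument or row to a line. Schema: {"type":"object","properties":{"deltas":{"type":"array","items":{"type":"object","properties":{"pos":{"type":"array","items":{"type":"number"},"minItems":3,"maxItems":3},"rz":{"type":"number"}},"additionalProperties":false},"minItems":1,"maxItems":8},"jaw":{"type":"number"},"grip_n":{"type":"number"},"only":{"type":"string"},"quiet":{"type":"boolean"},"lines":{"type":"string"}},"required":["deltas"],"additionalProperties":false}. deltas is a list of rows, 1 to 8 of them, each an object with the fields pos (a list: dx, dy, dz in units of 50 mm), rz (a turn about the tool's z in units of 0.2 rad); a field left out counts as zero; each row is the pose to reach, as a shift and turn from the pose commanded when the call began, along the tool's axes at that moment; what a row does not reach only later rows make up. A row lasts 1/10 s, in which the tool goes at most 0.05 m and 0.15 rad, less where a joint would pass 70% of its speed; a pose out of reach is approached as far as the arm can. jaw is the finger opening in m, set as the call begins (left out keeps the last). The fingers move at their own pace and stop on an object; grip_n is the grip in N (left out, the last holds). Time passes only in rows, so rows that do not move let the fingers close. The tool returns the time, the measured TCP pose, the force, the opening and the grip force at its end. only (a regular expression) keeps the lines of the reply that match it, lines (a string "A,B") keeps lines A to B, and quiet returns only ok. Input that does not fit is refused with a message, and nothing moves.
- r.observe(): the state, without advancing time (a new reading comes with each control period).
- r.camera(name): name is "scene" or "top" or "wrist"; returns (picture, depth): 384x512x3 uint8, blue, green, red; 384x512 float32, m along the optical axis (not along the pixel's ray), 0 where there is no reading.
- r.camera_info(name): a dict with "fx", "fy", "cx", "cy" (pixels), "world_to_cam" (4x4, takes a point from world to camera coordinates). Camera axes: x right, y up, looking along -z (the intrinsics and any distortion apply to the point x, -y, -z); pixel columns grow to the right and rows downward; lengths in m; the calibration is good to about 2 mm. The wrist camera is an equidistant fisheye: a pixel r from the principal point sees the ray r / f radians off the axis. A picture is of the moment at which its call begins: read the wrist's pose just before it. camera_info takes no time and is no camera call; for the wrist camera it gives the pose at the moment of the call.
- r.close_job(): hands the job in; it is judged then, once.
The state is a dict: "clock": time; "qpos": joint angles; "qvel": joint speeds; "effort": joint torques, N m; "tool_pos": TCP position; "ee_rot": TCP orientation; "wrist_force": force on the tool from outside, world axes, zero at the start; "torque": the same for the moment, N m; "opening": finger opening in m; "grip_force": force on a finger pad.
Only numpy, scipy, OpenCV 4.12 (cv2) and the standard library are available. Lean on these libraries where they do the work, as an engineer would, in place of code of your own. Each camera call takes 0.05 s, during which the arm holds its last target. There are 200 camera calls.

## Task

Take the stack apart and pack it: set each metal filter box down in the tote, upright and flat in the pocket cut to its own size. Only when all three are in, swing both bail arms of the tote fully in over its opening, then lay the flat black case level across the two bails, lengthwise over the middle of the tote. Do not tip anything over.

Things in the scene. Friction and masses are not known exactly. Their poses are not given: they have to be found in the camera images.
- tote: grey open tote, 146 x 262 mm outside, walls 4 mm, rim 60 mm above the bench, bearing ears to 70 mm; it stays put when touched. Origin: centre of its underside on the bench; x across its width, y along its length, z up. It holds three inserts in a row along y; a wire bail arm at each end, reaching 85 mm either side of the middle.
- bail_left (a joint): wire U-arm at the tote's +y end, turning about a line along tote x at y = 119, z = 63.5 mm of the tote. Crossbar along x, middle at y = 119 + 50 cos(q), z = 63.5 + 50 sin(q) mm, black sleeve 110 mm long, 9 mm thick, to pinch. q = 0: swung out, level; pi: fully in, lying on the rim. Turns at about 1 N at the bar, stays where left. Starts at 0 to 0.4.
- bail_right (a joint): arm at the tote's -y end, mirror image of bail_left: pivot line at y = -119, z = 63.5 mm; crossbar at y = -(119 + 50 cos(q)), z = 63.5 + 50 sin(q) mm; 0 swung out, pi fully in
- insert_wide: light grey moulded insert with a black pocket floor, 136 x 83 x 12 mm, fixed in the tote, with a pocket of 66 mm (x) by 68 mm (y), 8 mm deep, for the wide box. Origin: centre of its underside, which lies 4 mm above the bench; pocket centred, its floor 4 mm above the origin. Axes as the tote's. The three inserts change places in the row.
- insert_slim: the same insert with a pocket of 42 mm (x) by 68 mm (y), for the slim box
- insert_square: the same insert with a pocket of 48 by 48 mm, for the square box
- box_wide: bare diecast metal filter box, 58 mm (x) by 60 mm (y) by 28 mm high, about 0.19 kg, flat lid, with a brass jack of 8 mm diameter standing 7 mm out of each y end, 14.5 mm above its underside. Origin: centre of its underside; z up. It stands third in the stack from the top, on the case. To be gripped across x.
- box_slim: the same kind of box, 34 mm (x) by 60 mm (y) by 28 mm high, about 0.13 kg; second from the top, standing on the wide box
- box_square: the same kind of box, 40 by 40 by 28 mm high, about 0.10 kg, jacks at its y ends; top of the stack, standing on the slim box
- case: flat closed black plastic case, 64 mm (x) by 190 mm (y) by 30 mm high, about 0.3 kg, the foot of the stack, lying on the bench. Origin: centre of its underside; z up. To be gripped across x at its middle. Lying on the bails its underside is 68 mm above the tote's origin; with the bails out it would fall into the tote.

How it is judged:
By the outcome, as a careful person would: the job done as asked, in the order asked, and still so for the second after the job is handed in, with the robot touching nothing.
It also fails if it takes over 144 s, if anything falls off the work surface, if the arm or the gripper's body presses on something with over 40 N, if the wrist force passes 120 N, or if a joint passes its speed limit or range.

## Working session

There is one attempt and no reset: what is moved stays moved. The work goes in short steps, Python scripts to look and compute and a tool call to move; the robot and the scene stay as the last step left them, time stands still between calls to the robot, and variables do not carry over. Pictures are saved under pics/ and viewed, at most 14 in all, crops included, and the job is handed in when it is done.

```bash
ls; mkdir -p pics; python3 - <<'E'
from workcell import r
import cv2,numpy as np
print(r.observe())
for n in("scene","top"):
    p,d=r.camera(n); cv2.imwrite(f"pics/{n}0.png",p); np.save(f"pics/{n}0.npy",d); i=r.camera_info(n); print(i)
E
```

```text
pics
workcell.py
{'clock': 0.0, 'qpos': array([-1.15666351,  0.31173245,  0.01396765,  1.51305893, -0.00438688,
        1.31920515, -0.02719249]), 'qvel': array([-0.00157045,  0.00079078,  0.00078656, -0.00010628, -0.00086685,
        0.00146489, -0.00078028]), 'effort': array([-3.70264761e-04, -3.79918385e+01,  1.45836454e-01, -2.30587649e+01,
        1.20958939e-02,  1.40011372e-02, -9.75475189e-06]), 'tool_pos': array([0.241775  , 0.49319249, 0.23021655]), 'ee_rot': array([-3.13922154e+00,  1.02206231e-04,  2.68587071e+00]), 'wrist_force': array([0.30402924, 0.37118184, 0.03145951]), 'torque': array([ 0.01986125, -0.00940743,  0.00715504]), 'grip_force': 0.0, 'opening': 0.08569698315874166}
{'fx': 472.6032040457099, 'fy': 472.6032040457099, 'cx': 264.9771768229626, 'cy': 196.4604027582952, 'world_to_cam': array([[-0.50637151, -0.86195865,  0.02480278,  0.23031754],
       [ 0.37777078, -0.19588796,  0.90494041, -0.26472519],
       [-0.77516265,  0.4676058 ,  0.42481488, -0.96611842],
       [ 0.        ,  0.        ,  0.        ,  1.        ]])}
{'fx': 394.8221669127712, 'fy': 394.8221669127712, 'cx': 261.07086120950635, 'cy': 192.17496401677522, 'world_to_cam': array([[ 0.00744424, -0.99986432, -0.01469423,  0.00370725],
       [ 0.99850532,  0.00663685,  0.05425006, -0.4536436 ],
       [-0.05414518, -0.01507612,  0.99841926, -1.02574846],
       [ 0.        ,  0.        ,  0.        ,  1.        ]])}
```
View pics/scene0.png

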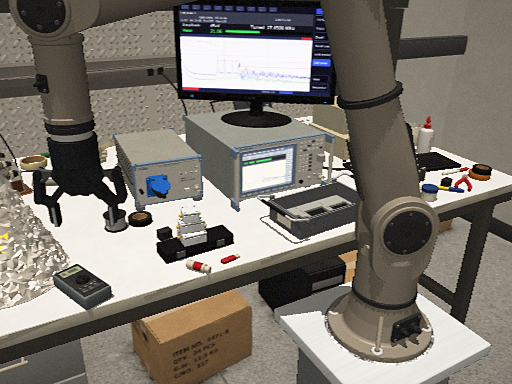

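View pics/top0.png

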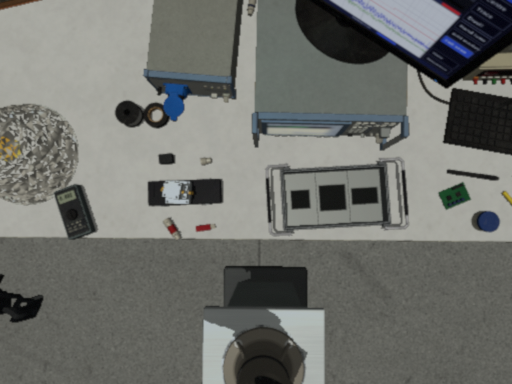

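The scene view shows the stack near (190,235) and the tote near (315,210). In the top view, the stack on the case is at (185,192) and the tote at (335,197). From the left (+y), the pockets are square (300,199), wide (332,197) and slim (365,195). The bails are at columns 268 and 405.

```bash
cat > h.py <<'E'
import numpy as np,cv2
from workcell import r
def cloud(n,d,i):
    v,u=np.mgrid[0:384,0:512]
    P=np.stack([(u-i['cx'])/i['fx']*d,-(v-i['cy'])/i['fy']*d,-d],-1)
    T=np.linalg.inv(i['world_to_cam']); W=P@T[:3,:3].T+T[:3,3]; W[d<=0]=np.nan; return W
def ray(i,uv,z):
    uv=np.atleast_2d(uv).astype(float); T=np.linalg.inv(i['world_to_cam'])
    D=np.c_[(uv[:,0]-i['cx'])/i['fx'],-(uv[:,1]-i['cy'])/i['fy'],-np.ones(len(uv))]@T[:3,:3].T
    o=T[:3,3]; return o+D*((z-o[2])/D[:,2])[:,None]
def rect(mask,i,z):
    "min-area rectangle of the largest blob, cast on plane z: centre, sizes, yaw of long side"
    c=max(cv2.findContours(mask.astype(np.uint8),cv2.RETR_EXTERNAL,cv2.CHAIN_APPROX_NONE)[0],key=cv2.contourArea)
    w=ray(i,c[:,0],z)[:,:2]; (x,y),(a,b),t=cv2.minAreaRect((w*1000).astype(np.float32))
    return np.round([x,y,a,b,t],1),len(c)
E
python3 - <<'E'
from h import *
p=cv2.imread('pics/top0.png'); d=np.load('pics/top0.npy'); i=r.camera_info('top'); W=cloud('top',d,i)
v,u=np.mgrid[0:384,0:512]; Z=W[...,2]
S=(u>140)&(u<230)&(v>170)&(v<212)
for lo,hi,z in((.1,.13,.114),(.07,.1,.086),(.042,.07,.058),(.018,.042,.03)):
    m=S&(Z>lo)&(Z<hi); print(z,m.sum(),np.nanmedian(Z[m]) if m.any() else 0, rect(m,i,z) if m.sum()>5 else '')
m=S&(Z>.018);print('case all',rect(m,i,.03))
m=S&(Z>.042);print('wide+',rect(m,i,.058))
T=(u>280)&(u<392)&(v>162)&(v<236)
g=p.max(2)
for n,a,b in(('sq',288,315),('wide',316,348),('slim',350,382)):
    m=(g<60)&(u>=a)&(u<b)&(v>175)&(v<220); print(n,m.sum(),np.nanmedian(Z[m]),rect(m,i,.008))
m=(u>255)&(u<420)&(v>150)&(v<240)&(Z>.05)&(Z<.066); print('rim',m.sum(),rect(m,i,.06))
cv2.imwrite('pics/t1.png',np.vstack([cv2.resize(p[172:212,145:225],(800,400)[:2],interpolation=cv2.INTER_CUBIC)[:260],cv2.resize(p[155:240,260:412],(608,340),interpolation=cv2.INTER_CUBIC).copy() if 0 else cv2.resize(p[155:240,260:412],(800,340),interpolation=cv2.INTER_CUBIC)]))
hm=np.nan_to_num(Z); hm=(np.clip(hm,0,.13)/.13*255).astype(np.uint8)
np.set_printoptions(linewidth=250)
print((Z[176:210:2,160:200:2]*1000).round())
E
```

```text
0.114 312 0.1124894120041357 (array([452.2, 215.2,  53. ,  39.6,  79.1]), 66)
0.086 108 0.08424134407907075 (array([447.9, 190.4,  22.4,  37.4,  78.5]), 44)
0.058 213 0.05674795225712048 (array([450. , 212.7,  70.3,  58. ,  87.8]), 128)
0.03 1188 0.028757926378397136 (array([453.4, 162.4,  65. , 104. ,   0.7]), 127)
case all (array([450.6, 205.3,  66.3, 190. ,   3. ]), 190)
wide+ (array([4.490e+02, 2.182e+02, 5.800e+01, 8.110e+01, 4.000e-01]), 95)
sq 305 0.006890138301959947 (array([436.6, -95.6,  45.5,  45.7,   4.8]), 65)
wide 619 0.0070179800539482695 (array([ 442. , -179.9,   64.5,   66.3,    3.6]), 94)
slim 413 0.00730815673366858 (array([ 4.469e+02, -2.649e+02,  3.950e+01,  6.560e+01,  4.000e-01]), 76)
rim 1130 (array([ 440.4, -179.4,  157.9,  269. ,    3.6]), 336)
[[ -2.  -2.  -1.   0.  -2.  -3.  -2.  -4.   0.   1.   1.  -1.  -1.  -2.  -1.  -2.   1.   1.   0.  -5.]
 [ -0.  -1.  -1.  -1.  -2.  -1.   4.  -3.  -2.  -1.   1.   5.  -1.  -1.  -2.  -2.  -0.  -5.  -1.  -2.]
 [ -3.  -2.  -5.  -0.  -1.  -0.  -5.  -3.  -1.   3.  -2.  26.  29.  29.  25.  26.  27.  26.  27.  31.]
 [ 29.  29
[... 732 characters left out ...]
 111. 114. 113. 115. 112. 115. 100.  85.  82.  86.  65.  44.  30.  31.  25.  27.]
 [ 30.  26.  30.  57.  59.  56. 114. 110. 111. 112.  98.  86.  84.  83.  64.  47.  33.  30.  30.  30.]
 [ 30.  28.  29.  54.  57.  56.  55.  59.  56.  58.  57.  58.  57.  58.  56.  42.  30.  31.  29.  28.]
 [ 34.  30.  26.  59.  58.  57.  56.  58.  59.  54.  57.  58.  59.  55.  56.  45.  31.  30.  28.  26.]
 [ 31.  29.  31.  30.  28.  28.  31.  28.  28.  25.  28.  30.  27.  32.  44.  33.  28.  30.  22.   9.]
 [ nan  23.  22.  23.  22.  -3.  -3.  -2.  -1.   3.  -2.  -3.  -0.  -2.  -2.  -0.  -0.  -1.  -1.  -1.]
 [ -1.  -5.  -0.  -1.  -3.   1.  -1.  -0.  -1.   0.  -2.  -2.   0.  -1.   1.  -3.  -4.  -3.  -1.  -1.]]
```

View pics/t1.png

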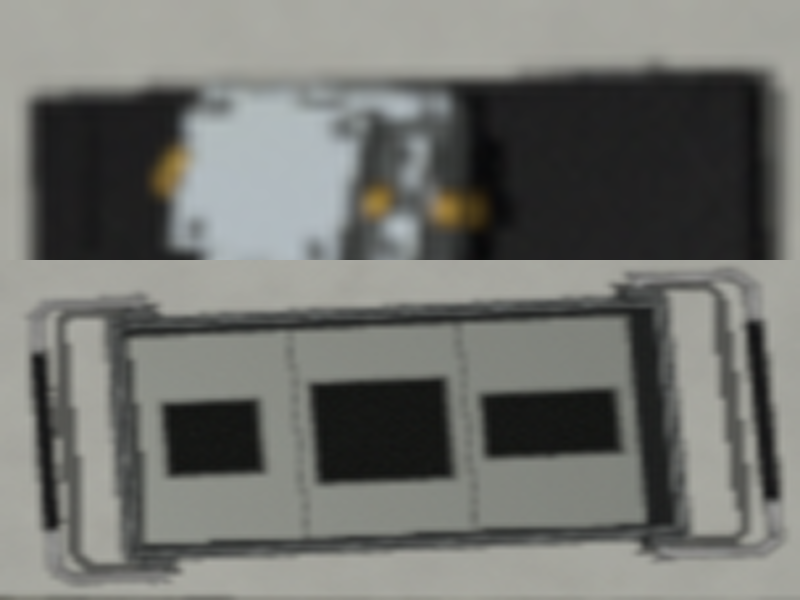

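The crop confirms the order: square pocket on the left, wide in the middle, slim on the right, and tote yaw is about 3.5°. The top box is yawed clockwise relative to the case. Next I'll move above the stack for a wrist view.

```bash
cat >> h.py <<'E'
def R(o):
    from scipy.spatial.transform import Rotation as Q
    return Q.from_euler('xyz',o).as_matrix()
def to(x,y,z,bx):
    "tool-axis shift to TCP (mm); tool y along world angle bx (deg, mod 180)"
    s=r.observe(); M=R(s['ee_rot']); d=M.T@(np.array([x,y,z])/1e3-s['tool_pos'])
    cur=np.degrees(np.arctan2(M[1,1],M[0,1])); t=-((bx-cur+90)%180-90)
    print('shift',d.round(4),'turn',round(np.radians(t),3),'q7',s['qpos'][6].round(2),'tilt',np.degrees(np.arccos(-M[2,2])).round(2))
E
python3 - <<'E'
from h import *
to(420,215,330,0)
p=cv2.imread('pics/top0.png'); d=np.load('pics/top0.npy'); i=r.camera_info('top'); W=cloud('top',d,i)
v,u=np.mgrid[0:384,0:512]; Z=W[...,2]
S=(u>140)&(u<230)&(v>170)&(v<212)
m=(S&(Z>.106)).astype(np.uint8); m=cv2.morphologyEx(m,cv2.MORPH_OPEN,np.ones((7,7),np.uint8)); print(rect(m,i,.114),m.sum())
b=(p.min(2)>130)&S&(Z>.1); print(rect(b,i,.114),b.sum())
E
```

```text
shift [-0.2825 -0.1717 -0.0993] turn 1.115 q7 -0.03 tilt 0.12
(array([4.519e+02, 2.174e+02, 3.810e+01, 3.840e+01, 4.000e-01]), 58) 264
(array([452.6, 219.1,  39.6,  39.9,  80.7]), 65) 259
```

Units first: shifts go in units of 50 mm and turns go in units of 0.2 rad. So -0.282 m is -5.64, -0.25 m is -5, 1.115 rad is 5.575.

Call:
{"op": "pendant", "data": {
  "deltas": [
    {"pos":[-0.6,-0.4,-0.4],"rz":0.7},
    {"pos":[-1.4,-0.9,-0.8],"rz":1.4},
    {"pos":[-2.2,-1.4,-1.2],"rz":2.1},
    {"pos":[-3,-1.9,-1.6],"rz":2.8},
    {"pos":[-3.8,-2.4,-2],"rz":3.5},
    {"pos":[-4.4,-2.8,-2],"rz":4.2},
    {"pos":[-5,-3.2,-2],"rz":4.9},
    {"pos":[-5.64,-3.44,-2],"rz":5.575}
  ]
}}

```text
clock: 0.9
tool_pos: [0.4199, 0.213, 0.3315]
ee_rot: [-3.141, -0.0, 1.564]
wrist_force: [0.7, 0.8, 0.5]
opening: 0.0854
grip_force: 0.0
```

Call:
{"op": "pendant", "data": {
  "deltas": [
    {},
    {},
    {},
    {},
    {}
  ]
}}

```text
clock: 1.4
tool_pos: [0.4189, 0.2164, 0.3312]
ee_rot: [-3.141, -0.0, 1.574]
wrist_force: [-0.3, 0.3, 0.5]
opening: 0.0857
grip_force: 0.0
```

```bash
python3 - <<'E'
from h import *
to(420,215,330,0)
i=r.camera_info('wrist'); p,d=r.camera('wrist'); cv2.imwrite('pics/w1.png',p); np.save('pics/w1.npy',d); np.save('pics/w1i.npy',i,allow_pickle=True); print(i)
E
```

```text
shift [-0.0014  0.0011  0.0012] turn 0.003 q7 -0.47 tilt 0.02
{'fx': 297.3186396354542, 'fy': 297.3186396354542, 'cx': 253.86393394646322, 'cy': 191.373139048412, 'world_to_cam': array([[ 9.99998076e-01,  1.84743552e-03, -6.59259347e-04,
        -4.18817758e-01],
       [-1.95963116e-03,  9.55735706e-01, -2.94220019e-01,
        -1.38227875e-01],
       [ 8.65251844e-05,  2.94220745e-01,  9.55737488e-01,
        -5.39141218e-01],
       [ 0.00000000e+00,  0.00000000e+00,  0.00000000e+00,
         1.00000000e+00]])}
```

View pics/w1.png

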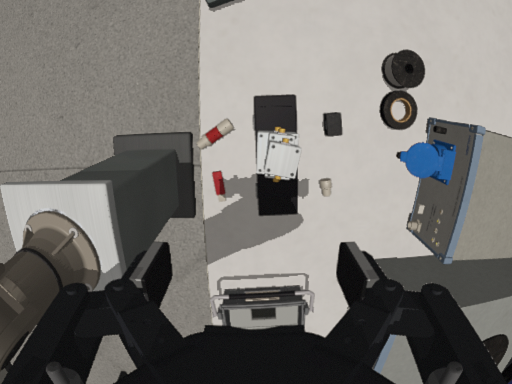

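The wrist view shows the stack at (278,155) with the square box on top at (283,160) and the case from rows 95 to 215. Measuring each layer with the fisheye model.

```bash
cat >> h.py <<'E'
def fish(i,uv,z):
    uv=np.atleast_2d(uv).astype(float); T=np.linalg.inv(i['world_to_cam'])
    a=(uv[:,0]-i['cx'])/i['fx']; b=(uv[:,1]-i['cy'])/i['fy']; t=np.hypot(a,b)+1e-9
    D=np.c_[a/t*np.tan(t),-b/t*np.tan(t),-np.ones(len(t))]@T[:3,:3].T
    o=T[:3,3]; z=np.asarray(z,float)
    return o+D*((z-o[2])/D[:,2])[:,None]
def fcloud(i,d):
    v,u=np.mgrid[0:384,0:512]; a=(u-i['cx'])/i['fx']; b=(v-i['cy'])/i['fy']; t=np.hypot(a,b)+1e-9
    k=np.tan(np.minimum(t,1.4))/t*d; T=np.linalg.inv(i['world_to_cam'])
    W=np.stack([a*k,-b*k,-d],-1)@T[:3,:3].T+T[:3,3]; W[(d<=0)|(t>1.35)]=np.nan; return W
def frect(mask,i,z):
    c=max(cv2.findContours(mask.astype(np.uint8),cv2.RETR_EXTERNAL,cv2.CHAIN_APPROX_NONE)[0],key=cv2.contourArea)
    w=fish(i,c[:,0],z)[:,:2]; (x,y),(a,b),t=cv2.minAreaRect((w*1000).astype(np.float32))
    return np.round([x,y,a,b,t],1)
E
python3 - <<'E'
from h import *
p=cv2.imread('pics/w1.png'); d=np.load('pics/w1.npy'); i=np.load('pics/w1i.npy',allow_pickle=True).item()
W=fcloud(i,d); Z=W[...,2]; v,u=np.mgrid[0:384,0:512]; S=(u>240)&(u<312)&(v>85)&(v<225)
hsv=cv2.cvtColor(p,cv2.COLOR_BGR2HSV); brass=(hsv[...,1]>110)
for lo,hi,z in((.102,.125,.114),(.075,.1,.086),(.045,.07,.058),(.018,.042,.03)):
    m=S&(Z>lo)&(Z<hi)&~brass; print(z,m.sum(),np.nanmedian(Z[m]),frect(m,i,z))
    n,l,st,c=cv2.connectedComponentsWithStats((S&brass&(Z>lo-.022)&(Z<hi-.006)).astype(np.uint8))
    for k in range(1,n):
        if st[k,4]>5: print('  brass',st[k,4],c[k].round(1),(fish(i,c[k],z-.0095)[0]*1e3).round(1),np.nanmedian(Z[l==k]).round(3))
cv2.imwrite('pics/w1c.png',cv2.resize(p[88:220,235:320],None,fx=4.5,fy=4.5,interpolation=cv2.INTER_CUBIC))
E
```

```text
0.114 1091 0.11438625042807038 [453.5 223.2  45.4  41.1  79. ]
  brass 19 [285.5 140.2] [458.  244.8 104.5] 0.104
  brass 18 [276.9 177.3] [448.2 196.6 104.5] 0.104
0.086 288 0.086532126643147 [457.2 244.7  17.3  40.5  86.9]
  brass 25 [281.6 129.8] [455.4 255.3  76.5] 0.076
  brass 17 [275.2 180. ] [448.1 185.6  76.5] 0.077
0.058 476 0.05847828016368822 [428.7 224.4  66.9  26.9  71.3]
  brass 17 [276.9 128.2] [451.4 254.9  48.5] 0.049
0.03 3159 0.030500781918540776 [449.2 258.1  66.6  92.1   2.5]
```

View pics/w1c.png

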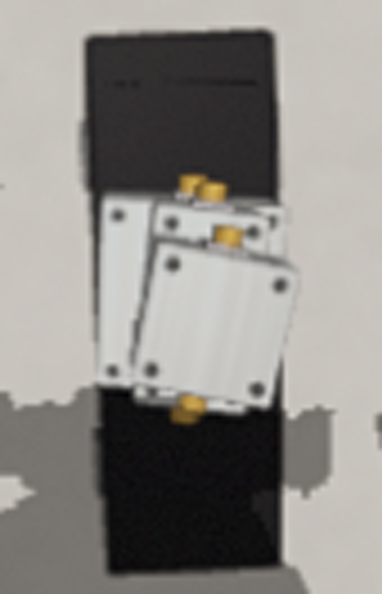

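Square on top: centre (453,219.5), yaw about −11°, jacks at z 104 as expected. Going for it.

```bash
python3 -c "
from h import *
to(453,219.5,96,-11)"
```

```text
shift [0.0032 0.034  0.2352] turn 0.194 q7 -0.47 tilt 0.01
```

In the tool's units: 0.235 m is 4.7, 0.225 m is 4.5, 0.194 rad is 0.97.

Call:
{"op": "pendant", "data": {
  "deltas": [
    {"pos":[0.06,0.68,0.6],"rz":0.6},
    {"pos":[0.06,0.68,1.4],"rz":0.97},
    {"pos":[0.06,0.68,2.2],"rz":0.97},
    {"pos":[0.06,0.68,3],"rz":0.97},
    {"pos":[0.06,0.68,3.6],"rz":0.97},
    {"pos":[0.06,0.68,4.1],"rz":0.97},
    {"pos":[0.06,0.68,4.5],"rz":0.97},
    {"pos":[0.06,0.68,4.7],"rz":0.97}
  ]
}}

```text
clock: 2.25
tool_pos: [0.452, 0.2182, 0.0943]
ee_rot: [-3.139, 0.002, 1.378]
wrist_force: [0.5, 0.3, -0.4]
opening: 0.0853
grip_force: 0.0
```

Call:
{"op": "pendant", "data": {
  "deltas": [
    {},
    {},
    {}
  ]
}}

```text
clock: 2.55
tool_pos: [0.4547, 0.2189, 0.0976]
ee_rot: [3.139, -0.002, 1.377]
wrist_force: [0.1, -0.1, 0.5]
opening: 0.0856
grip_force: 0.0
```

Call:
{"op": "pendant", "data": {
  "deltas": [
    {},
    {},
    {},
    {},
    {},
    {},
    {},
    {}
  ],
  "jaw": 0.03,
  "grip_n": 30
}}

```text
clock: 3.35
tool_pos: [0.454, 0.2185, 0.0968]
ee_rot: [3.141, -0.001, 1.377]
wrist_force: [-0.8, -0.0, 5.4]
opening: 0.0394
grip_force: 31.9
```

```bash
python3 -c "
from h import *
to(453,219.5,96,-11)
i=r.camera_info('wrist'); p,d=r.camera('wrist'); cv2.imwrite('pics/w2.png',p[60:384])"
```

```text
shift [ 0.0007 -0.0012  0.0008] turn -0.002 q7 -0.54 tilt 0.06
```

View pics/w2.png

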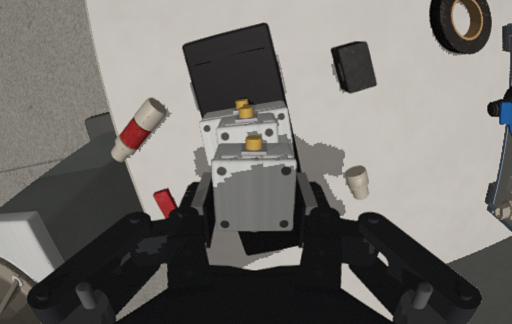

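The square box is gripped (opening 39.4 mm) with its jack at (254,143) facing forward. Lifting it now.

In the tool's units: -0.12 m is -2.4, -0.11 m is -2.2.

Call:
{"op": "pendant", "data": {
  "deltas": [
    {"pos":[0,0,-0.2]},
    {"pos":[0,0,-0.6]},
    {"pos":[0,0,-1.2]},
    {"pos":[0,0,-1.8]},
    {"pos":[0,0,-2.2]},
    {"pos":[0,0,-2.4]},
    {"pos":[0,0,-2.4]},
    {"pos":[0,0,-2.4]}
  ]
}}

```text
clock: 4.2
tool_pos: [0.4527, 0.218, 0.2151]
ee_rot: [-3.14, 0.002, 1.377]
wrist_force: [-0.0, -0.0, -0.5]
opening: 0.0396
grip_force: 31.3
```

```bash
python3 -c "
from h import *
to(437,-96,160,3.5)"
```

```text
shift [-0.311   0.0452  0.0555] turn -0.255 q7 -0.59 tilt 0.14
```

In the tool's units: -0.285 m is -5.7, -0.26 m is -5.2, -0.255 rad is -1.275.

Call:
{"op": "pendant", "data": {
  "deltas": [
    {"pos":[-0.6,0.1,0]},
    {"pos":[-1.4,0.2,0]},
    {"pos":[-2.2,0.3,0],"rz":-0.25},
    {"pos":[-3,0.4,0],"rz":-0.5},
    {"pos":[-3.8,0.5,0],"rz":-0.75},
    {"pos":[-4.6,0.6,0],"rz":-1},
    {"pos":[-5.2,0.74,0],"rz":-1.275},
    {"pos":[-5.7,0.84,0],"rz":-1.275}
  ]
}}

```text
clock: 5.0
tool_pos: [0.4383, -0.0716, 0.2148]
ee_rot: [-3.138, 0.0, 1.63]
wrist_force: [-0.5, 0.2, -1.2]
opening: 0.0391
grip_force: 31.2
```

Call:
{"op": "pendant", "data": {
  "deltas": [
    {"pos":[-0.3,0,0]},
    {"pos":[-0.48,-0.08,0]},
    {"pos":[-0.48,-0.08,0.4]},
    {"pos":[-0.48,-0.08,0.8]},
    {"pos":[-0.48,-0.08,1.1]},
    {"pos":[-0.48,-0.08,1.1]},
    {"pos":[-0.48,-0.08,1.1]},
    {"pos":[-0.48,-0.08,1.1]}
  ]
}}

```text
clock: 5.8
tool_pos: [0.4379, -0.0934, 0.1619]
ee_rot: [3.14, 0.0, 1.633]
wrist_force: [-1.1, 0.4, -0.6]
opening: 0.0394
grip_force: 31.2
```

```bash
python3 - <<'E'
from h import *
to(437,-96,20,3.5)
for n in('top','scene'):
    p,d=r.camera(n); cv2.imwrite(f'pics/{n}2.png',p)
i=r.camera_info('wrist'); p,d=r.camera('wrist'); cv2.imwrite('pics/w3.png',p); np.save('pics/w3.npy',d); np.save('pics/w3i.npy',i,allow_pickle=True)
E
```

```text
shift [-0.0025 -0.0012  0.1419] turn 0.001 q7 0.35 tilt 0.07
```

View pics/w3.png

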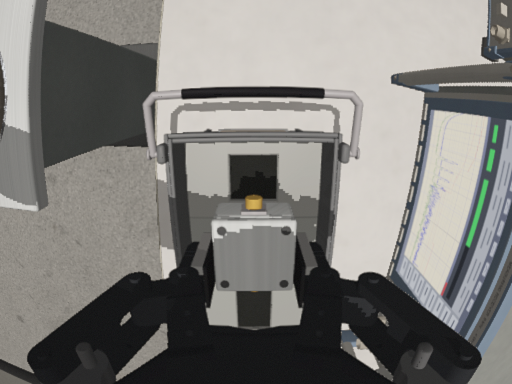

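The box is held level (jack at (254,202)) above the square pocket, whose visible top edge runs over columns 229–278 at row 155. I'll cross-check the pocket position from the wrist.

```bash
python3 - <<'E'
from h import *
p=cv2.imread('pics/w3.png'); i=np.load('pics/w3i.npy',allow_pickle=True).item()
v,u=np.mgrid[0:384,0:512]; m=(p.max(2)<60)&(u>215)&(u<290)&(v>145)&(v<192)
ys,xs=np.where(m&(v>160)&(v<190)); L=[];Rr=[]
for y in range(160,190,4): L.append((xs[ys==y].min()-.5,y)); Rr.append((xs[ys==y].max()+.5,y))
a=fish(i,L,.008)*1e3; b=fish(i,Rr,.008)*1e3; mid=(a+b)/2
print(a[::3].round(1),b[::3].round(1),mid[::3].round(1),'line at y=-95:',np.polyval(np.polyfit(mid[:,1],mid[:,0],1),-95))
c=[(x,np.where(m[:,x])[0].min()-.5) for x in range(236,272,4)]; print((fish(i,c,.008)*1e3)[::4].round(1))
E
```

```text
Traceback (most recent call last):
ValueError: zero-size array to reduction operation minimum which has no identity
```

```bash
python3 - <<'E'
from h import *
p=cv2.imread('pics/w3.png'); i=np.load('pics/w3i.npy',allow_pickle=True).item()
print(p[150:200:6,254].tolist(), p[170,220:288:4].max(1))
v,u=np.mgrid[0:384,0:512]; m=(p.max(2)<75)&(u>215)&(u<290)&(v>145)&(v<198)
L=[];Rr=[]
for y in range(158,182,3):
    x=np.where(m[y])[0]
    if len(x)>20: L.append((x.min()-.5,y)); Rr.append((x.max()+.5,y))
a=fish(i,L,.008)*1e3; b=fish(i,Rr,.008)*1e3; mid=(a+b)/2
print(a[::3].round(1),b[::3].round(1),mid[::3].round(1),'line at y=-95:',np.polyval(np.polyfit(mid[:,1],mid[:,0],1),-95))
c=[(x,np.where(m[:,x])[0].min()-.5) for x in range(236,272,4)]; print((fish(i,c,.008)*1e3)[::4].round(1))
E
```

```text
[[174, 180, 183], [37, 39, 39], [39, 42, 42], [42, 44, 44], [35, 40, 40], [21, 22, 25], [21, 23, 21], [21, 24, 23], [45, 94, 119]] [181 182 155  40  42  44  42  43  43  39  44  43  43  41  58 181 180]
[[412.1 -76.    8. ]
 [412.5 -85.4   8. ]
 [412.8 -94.9   8. ]] [[459.8 -73.1   8. ]
 [460.5 -82.5   8. ]
 [461.3 -92.    8. ]] [[435.9 -74.5   8. ]
 [436.5 -83.9   8. ]
 [437.1 -93.4   8. ]] line at y=-95: 437.16336850380685
[[418.5 -72.    8. ]
 [434.7 -71.1   8. ]
 [450.9 -70.1   8. ]]
```

Wrist gives (437.2,−95) against top (436.9,−94.9), and the width of 48 mm is correct. Lowering now.

In the tool's units: 0.136 m is 2.72, 0.13 m is 2.6.

Call:
{"op": "pendant", "data": {
  "deltas": [
    {"pos":[-0.04,-0.02,0.6]},
    {"pos":[-0.04,-0.02,1.2]},
    {"pos":[-0.04,-0.02,1.7]},
    {"pos":[-0.04,-0.02,2.1]},
    {"pos":[-0.04,-0.02,2.4]},
    {"pos":[-0.04,-0.02,2.6]},
    {"pos":[-0.04,-0.02,2.72]},
    {"pos":[-0.04,-0.02,2.72]}
  ]
}}

```text
clock: 6.75
tool_pos: [0.4364, -0.0956, 0.0251]
ee_rot: [-3.141, -0.0, 1.632]
wrist_force: [0.5, -0.7, -0.7]
opening: 0.0391
grip_force: 31.3
```

Call:
{"op": "pendant", "data": {
  "deltas": [
    {},
    {},
    {"pos":[0,0,0.06]},
    {"pos":[0,0,0.1]},
    {"pos":[0,0,0.1]},
    {"pos":[0,0,0.1]}
  ]
}}

```text
clock: 7.35
tool_pos: [0.4364, -0.0957, 0.0202]
ee_rot: [-3.141, -0.0, 1.632]
wrist_force: [-0.0, -0.9, -0.7]
opening: 0.0393
grip_force: 31.3
```

```bash
python3 -c "
from h import *
to(437,-96,20,3.5)"
```

```text
shift [-0.0003  0.0006  0.0002] turn -0.0 q7 0.52 tilt 0.01
```

In the tool's units: 0.001 m is 0.02.

Call:
{"op": "pendant", "data": {
  "deltas": [
    {"pos":[0,0,0.02]},
    {"pos":[0,0,0.02]},
    {"pos":[0,0,0.02]}
  ]
}}

```text
clock: 7.65
tool_pos: [0.4365, -0.0957, 0.0193]
ee_rot: [3.142, 0.0, 1.632]
wrist_force: [0.1, -0.2, -0.7]
opening: 0.0397
grip_force: 31.3
```

Call:
{"op": "pendant", "data": {
  "deltas": [
    {},
    {},
    {},
    {},
    {},
    {}
  ],
  "jaw": 0.085
}}

```text
clock: 8.25
tool_pos: [0.4365, -0.0957, 0.0193]
ee_rot: [3.142, -0.0, 1.632]
wrist_force: [-0.1, 0.9, 0.3]
opening: 0.0852
grip_force: 0.0
```

Call:
{"op": "pendant", "data": {
  "deltas": [
    {"pos":[0,0,-0.2]},
    {"pos":[0,0,-0.6]},
    {"pos":[0,0,-1.4]},
    {"pos":[0,0,-2.2]},
    {"pos":[0,0,-3]},
    {"pos":[0,0,-3.6]},
    {"pos":[0,0,-3.8]},
    {"pos":[0,0,-3.8]}
  ]
}}

```text
clock: 9.05
tool_pos: [0.4375, -0.0959, 0.2109]
ee_rot: [3.138, 0.0, 1.632]
wrist_force: [-0.5, 0.2, -0.1]
opening: 0.0851
grip_force: 0.0
```

```bash
python3 - <<'E'
from h import *
to(420,170,270,-6)
p,d=r.camera('top'); cv2.imwrite('pics/top3.png',p); np.save('pics/top3.npy',d)
E
```

```text
shift [ 0.2665 -0.001  -0.0591] turn 0.166 q7 0.32 tilt 0.22
```

In the tool's units: 0.266 m is 5.32, 0.255 m is 5.1, 0.166 rad is 0.83.

Call:
{"op": "pendant", "data": {
  "deltas": [
    {"pos":[0.6,0,-0.4],"rz":0.1},
    {"pos":[1.4,0,-0.8],"rz":0.2},
    {"pos":[2.2,0,-1.2],"rz":0.4},
    {"pos":[3,0,-1.2],"rz":0.6},
    {"pos":[3.8,0,-1.2],"rz":0.83},
    {"pos":[4.6,0,-1.2],"rz":0.83},
    {"pos":[5.1,0,-1.2],"rz":0.83},
    {"pos":[5.32,0,-1.2],"rz":0.83}
  ]
}}

```text
clock: 9.9
tool_pos: [0.4183, 0.1725, 0.2668]
ee_rot: [-3.137, 0.002, 1.471]
wrist_force: [0.8, -1.1, -1.1]
opening: 0.0852
grip_force: 0.0
```

Call:
{"op": "pendant", "data": {
  "deltas": [
    {},
    {},
    {},
    {}
  ]
}}

```text
clock: 10.3
tool_pos: [0.4206, 0.1681, 0.2694]
ee_rot: [3.141, 0.0, 1.463]
wrist_force: [0.2, 0.8, -0.1]
opening: 0.085
grip_force: 0.0
```

```bash
python3 - <<'E'
from h import *
i=r.camera_info('wrist'); p,d=r.camera('wrist'); cv2.imwrite('pics/w4.png',p); np.save('pics/w4.npy',d); np.save('pics/w4i.npy',i,allow_pickle=True)
W=fcloud(i,d); Z=W[...,2]; S=(W[...,0]>.40)&(W[...,0]<.51)&(W[...,1]>.09)&(W[...,1]<.32)
brass=cv2.cvtColor(p,cv2.COLOR_BGR2HSV)[...,1]>110
for lo,hi,z in((.075,.1,.086),(.045,.07,.058),(.018,.042,.03)):
    m=S&(Z>lo)&(Z<hi)&~brass; print(z,m.sum(),np.nanmedian(Z[m]),frect(m,i,z))
    n,l,st,c=cv2.connectedComponentsWithStats((S&brass&(Z>lo-.022)&(Z<hi-.006)).astype(np.uint8))
    for k in range(1,n):
        if st[k,4]>5: print('  brass',st[k,4],c[k].round(1),(fish(i,c[k],z-.0095)[0]*1e3).round(1),np.nanmedian(Z[l==k]).round(3))
# top
p=cv2.imread('pics/top3.png'); d=np.load('pics/top3.npy'); i=r.camera_info('top'); Z=cloud('',d,i)[...,2]; v,u=np.mgrid[0:384,0:512]
m=(u>280)&(u<325)&(v>180)&(v<220)&(Z>.026)&(Z<.046); print('sq',m.sum(),np.nanmedian(Z[m]),rect(m,i,.036),Z[m].min(),Z[m].max())
S=(u>140)&(u<230)&(v>170)&(v<212); m=S&(Z>.07); print('slim',rect(m,i,.086))
E
```

```text
0.086 1730 0.08648487672373198 [452.  220.9  62.1  34.5  84.8]
  brass 27 [276.9  89.6] [455.5 254.9  76.5] 0.077
  brass 26 [277.  150.4] [448.8 185.8  76.5] 0.076
0.058 837 0.05846992794648953 [428.7 221.7  60.   14.2  84. ]
  brass 9 [278.7  88.1] [460.1 257.4  48.5] 0.031
  brass 17 [271.1  90.6] [450.6 255.3  48.5] 0.048
  brass 7 [275.1 152.1] [448.  179.1  48.5] 0.03
0.03 4451 0.030477061623240764 [454.3 160.3  67.4  90.6   2.5]
  brass 9 [278.7  88.1] [462.5 258.6  20.5] 0.031
  brass 7 [275.1 152.1] [449.5 174.2  20.5] 0.03
sq 69 0.03508618929467433 (array([432.7, -79.8,  37.2,  14.5,  12.7]), 34) 0.026418340177692068 0.04013745376016664
slim (array([450.8, 215.3,  72.1,  33.9,  84. ]), 76)
```

```bash
python3 -c "
from h import *
to(452,219.5,69,-5.5)"
```

```text
shift [0.0541 0.0257 0.2005] turn -0.012 q7 -0.49 tilt 0.02
```

Call:
{"op": "pendant", "data": {
  "deltas": [
    {"pos":[0.6,0.3,0.2],"rz":-0.05},
    {"pos":[1.08,0.52,0.8],"rz":-0.05},
    {"pos":[1.08,0.52,1.6],"rz":-0.05},
    {"pos":[1.08,0.52,2.4],"rz":-0.05},
    {"pos":[1.08,0.52,3],"rz":-0.05},
    {"pos":[1.08,0.52,3.5],"rz":-0.05},
    {"pos":[1.08,0.52,3.8],"rz":-0.05},
    {"pos":[1.08,0.52,4],"rz":-0.05}
  ]
}}

```text
clock: 11.15
tool_pos: [0.4513, 0.2198, 0.068]
ee_rot: [-3.14, 0.001, 1.475]
wrist_force: [0.6, -0.1, 0.8]
opening: 0.0851
grip_force: 0.0
```

Call:
{"op": "pendant", "data": {
  "deltas": [
    {},
    {},
    {}
  ]
}}

```text
clock: 11.45
tool_pos: [0.4528, 0.2212, 0.0705]
ee_rot: [3.139, -0.002, 1.476]
wrist_force: [0.4, 0.2, 0.3]
opening: 0.0849
grip_force: 0.0
```

Call:
{"op": "pendant", "data": {
  "deltas": [
    {},
    {},
    {},
    {},
    {},
    {},
    {},
    {}
  ],
  "jaw": 0.025,
  "grip_n": 30
}}

```text
clock: 12.25
tool_pos: [0.4522, 0.221, 0.0697]
ee_rot: [3.141, -0.001, 1.476]
wrist_force: [-0.1, 0.0, 4.3]
opening: 0.0336
grip_force: 31.3
```

```bash
python3 -c "
from h import *
to(452,219.5,69,-5.5)"
```

```text
shift [-0.0015 -0.      0.0007] turn 0.001 q7 -0.44 tilt 0.06
```

Call:
{"op": "pendant", "data": {
  "deltas": [
    {"pos":[0,0,-0.2]},
    {"pos":[0,0,-0.6]},
    {"pos":[0,0,-1.2]},
    {"pos":[0,0,-1.8]},
    {"pos":[0,0,-2.4]},
    {"pos":[0,0,-2.8]},
    {"pos":[0,0,-3]},
    {"pos":[0,0,-3]}
  ]
}}

```text
clock: 13.05
tool_pos: [0.4522, 0.221, 0.2203]
ee_rot: [3.14, -0.001, 1.476]
wrist_force: [0.4, 0.6, -1.6]
opening: 0.0334
grip_force: 30.7
```

```bash
python3 -c "
from h import *
to(447,-265,160,3.5)"
```

```text
shift [-0.4843  0.0408  0.0598] turn -0.156 q7 -0.5 tilt 0.11
```

Call:
{"op": "pendant", "data": {
  "deltas": [
    {"pos":[-0.6,0.04,0]},
    {"pos":[-1.4,0.1,0]},
    {"pos":[-2.2,0.16,0],"rz":-0.15},
    {"pos":[-3,0.22,0],"rz":-0.3},
    {"pos":[-3.8,0.28,0],"rz":-0.45},
    {"pos":[-4.6,0.36,0],"rz":-0.6},
    {"pos":[-5.4,0.44,0],"rz":-0.78},
    {"pos":[-6.2,0.52,0],"rz":-0.78}
  ]
}}

```text
clock: 13.85
tool_pos: [0.4467, -0.0915, 0.2177]
ee_rot: [-3.138, -0.001, 1.633]
wrist_force: [0.7, 0.1, -0.2]
opening: 0.0329
grip_force: 30.6
```

Call:
{"op": "pendant", "data": {
  "deltas": [
    {"pos":[-0.6,0,0]},
    {"pos":[-1.4,0,0]},
    {"pos":[-2,0,0]},
    {"pos":[-2.6,0,0]},
    {"pos":[-3.1,0,0]},
    {"pos":[-3.4,0,0]},
    {"pos":[-3.4,0,0]},
    {"pos":[-3.4,0,0]}
  ]
}}

```text
clock: 14.65
tool_pos: [0.4579, -0.2588, 0.2178]
ee_rot: [-3.139, -0.002, 1.631]
wrist_force: [0.4, 2.0, -0.7]
opening: 0.033
grip_force: 30.6
```

```bash
python3 - <<'E'
from h import *
to(447,-263,160,3.5)
i=r.camera_info('wrist'); p,d=r.camera('wrist'); cv2.imwrite('pics/w5.png',p); np.save('pics/w5.npy',d); np.save('pics/w5i.npy',i,allow_pickle=True)
E
```

```text
shift [-0.0036 -0.011   0.0578] turn -0.0 q7 0.74 tilt 0.2
```

View pics/w5.png

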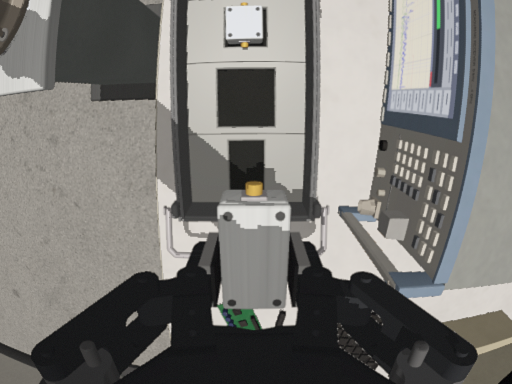

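The square box is sitting flat in its pocket at (245,25), the wide pocket is at (247,97), and the slim pocket is partly visible at (247,160). Measuring the slim and wide pockets from here.

```bash
python3 - <<'E'
from h import *
p=cv2.imread('pics/w5.png'); i=np.load('pics/w5i.npy',allow_pickle=True).item()
v,u=np.mgrid[0:384,0:512]; m=(p.max(2)<75)&(u>210)&(u<285)
def mids(r0,r1):
    L=[];Q=[]
    for y in range(r0,r1,3):
        x=np.where(m[y])[0]; L.append((x.min()-.5,y)); Q.append((x.max()+.5,y))
    a=fish(i,L,.008)*1e3; b=fish(i,Q,.008)*1e3; print('w',(b-a)[:,0].round(1)); q=(a+b)/2; return np.polyfit(q[:,1],q[:,0],1)
s=mids(147,180); print('slim line x at -264:',np.polyval(s,-264),s[0])
print('top edge',(fish(i,[(x,135+np.where(m[135:180,x])[0].min()-.5) for x in(235,247,259)],.008)*1e3).round(1))
w=m&(v>62)&(v<132)&(u>212); print('wide',frect(w,i,.008)); w=mids(75,122); print(np.polyval(w,-179.4))
E
```

```text
w [41.9 42.  42.1 42.2 42.2 42.3 42.4 42.5 42.7 42.8 42.9]
slim line x at -264: 447.64232375821217 -0.053778941216943515
top edge [[ 432.7 -229.9    8. ]
 [ 447.  -229.1    8. ]
 [ 461.3 -228.2    8. ]]
wide [ 442.3 -177.1   65.2   67.2    3. ]
w [65.3 65.3 65.3 65.4 65.4 65.5 65.5 65.6 65.6 65.7 65.7 65.8 65.9 66.
 64.9 64.9]
442.3895574159366
```

Call:
{"op": "pendant", "data": {
  "deltas": [
    {"pos":[-0.06,-0.214,0.2]},
    {"pos":[-0.06,-0.214,1]},
    {"pos":[-0.06,-0.214,1.8]},
    {"pos":[-0.06,-0.214,2.4]},
    {"pos":[-0.06,-0.214,2.8]},
    {"pos":[-0.06,-0.214,3]},
    {"pos":[-0.06,-0.214,3]},
    {"pos":[-0.06,-0.214,3]}
  ]
}}

```text
clock: 15.5
tool_pos: [0.449, -0.2634, 0.0702]
ee_rot: [3.14, 0.001, 1.633]
wrist_force: [0.5, -0.1, -0.8]
opening: 0.0335
grip_force: 30.6
```

```bash
python3 -c "
from h import *
to(447.3,-262.5,21,3.5)"
```

```text
shift [ 0.0011 -0.0017  0.0492] turn 0.001 q7 0.86 tilt 0.09
```

In the tool's units: 0.05 m is 1, 0.049 m is 0.98.

Call:
{"op": "pendant", "data": {
  "deltas": [
    {"pos":[0.02,-0.03,0.4]},
    {"pos":[0.02,-0.03,0.7]},
    {"pos":[0.02,-0.03,0.86]},
    {"pos":[0.02,-0.03,0.92]},
    {"pos":[0.02,-0.03,0.98]},
    {"pos":[0.02,-0.03,1]},
    {"pos":[0.02,-0.03,1]},
    {"pos":[0.02,-0.03,1]}
  ]
}}

```text
clock: 16.3
tool_pos: [0.447, -0.2629, 0.0198]
ee_rot: [3.141, 0.0, 1.632]
wrist_force: [0.5, 0.4, -0.1]
opening: 0.0331
grip_force: 30.8
```

Call:
{"op": "pendant", "data": {
  "deltas": [
    {},
    {},
    {},
    {},
    {},
    {}
  ],
  "jaw": 0.085
}}

```text
clock: 16.9
tool_pos: [0.4466, -0.2627, 0.0193]
ee_rot: [3.142, 0.0, 1.632]
wrist_force: [-0.9, -0.3, -0.6]
opening: 0.085
grip_force: 0.0
```

Call:
{"op": "pendant", "data": {
  "deltas": [
    {"pos":[0,0,-0.2]},
    {"pos":[0,0,-0.6]},
    {"pos":[0,0,-1.4]},
    {"pos":[0,0,-2.2]},
    {"pos":[0,0,-3]},
    {"pos":[0,0,-3.6]},
    {"pos":[0,0,-4]},
    {"pos":[0,0,-4]}
  ]
}}

```text
clock: 17.7
tool_pos: [0.4483, -0.2644, 0.2233]
ee_rot: [3.134, 0.004, 1.632]
wrist_force: [0.6, -0.1, -0.4]
opening: 0.0851
grip_force: 0.0
```

```bash
python3 -c "
from h import *
to(430,165,250,-2)"
```

```text
shift [ 0.4296  0.008  -0.0282] turn 0.096 q7 0.75 tilt 0.46
```

Call:
{"op": "pendant", "data": {
  "deltas": [
    {"pos":[0.6,0,-0.4]},
    {"pos":[1.4,0,-0.6]},
    {"pos":[2.2,0,-0.6]},
    {"pos":[3,0,-0.6],"rz":0.15},
    {"pos":[3.8,0,-0.6],"rz":0.3},
    {"pos":[4.6,0.08,-0.6],"rz":0.48},
    {"pos":[5.4,0.16,-0.6],"rz":0.48},
    {"pos":[6,0.16,-0.6],"rz":0.48}
  ]
}}

```text
clock: 18.5
tool_pos: [0.4353, 0.0402, 0.2484]
ee_rot: [-3.14, -0.001, 1.539]
wrist_force: [0.5, -0.1, -0.0]
opening: 0.0847
grip_force: 0.0
```

Call:
{"op": "pendant", "data": {
  "deltas": [
    {"pos":[0.8,0.1,0]},
    {"pos":[1.6,0.16,0]},
    {"pos":[2.2,0.2,0]},
    {"pos":[2.5,0.24,0]},
    {"pos":[2.6,0.24,0]},
    {"pos":[2.6,0.24,0]},
    {"pos":[2.6,0.24,0]},
    {"pos":[2.6,0.24,0]}
  ]
}}

```text
clock: 19.3
tool_pos: [0.453, 0.1647, 0.2495]
ee_rot: [3.141, 0.0, 1.532]
wrist_force: [0.8, 0.0, 0.7]
opening: 0.0848
grip_force: 0.0
```

```bash
python3 - <<'E'
from h import *
i=r.camera_info('wrist'); p,d=r.camera('wrist'); cv2.imwrite('pics/w6.png',p); np.save('pics/w6.npy',d); np.save('pics/w6i.npy',i,allow_pickle=True)
W=fcloud(i,d); Z=W[...,2]; S=(W[...,0]>.40)&(W[...,0]<.51)&(W[...,1]>.09)&(W[...,1]<.32)
brass=cv2.cvtColor(p,cv2.COLOR_BGR2HSV)[...,1]>110
for lo,hi,z in((.045,.07,.058),(.018,.042,.03)):
    m=S&(Z>lo)&(Z<hi)&~brass; print(z,m.sum(),np.nanmedian(Z[m]),frect(m,i,z))
    n,l,st,c=cv2.connectedComponentsWithStats((S&brass&(Z>lo-.022)&(Z<hi-.006)).astype(np.uint8))
    for k in range(1,n):
        if st[k,4]>5: print('  brass',st[k,4],c[k].round(1),(fish(i,c[k],z-.0095)[0]*1e3).round(1),np.nanmedian(Z[l==k]).round(3))
p,d=r.camera('top'); cv2.imwrite('pics/top4.png',p)
i=r.camera_info('top'); Z=cloud('',d,i)[...,2]; v,u=np.mgrid[0:384,0:512]
np.set_printoptions(linewidth=250)
for a,b in((285,318),(348,385)):
    m=(u>a)&(u<b)&(v>180)&(v<220)&(Z>.026)&(Z<.046); A=np.c_[u[m],v[m],np.ones(m.sum())]; print(m.sum(),np.nanmedian(Z[m]),rect(m,i,.036),'plane slope mm/px',np.linalg.lstsq(A,Z[m]*1e3,rcond=None)[0][:2].round(2))
to(450,219,41,-1)
E
```

```text
0.058 2710 0.05853055059125367 [451.5 220.   63.5  57.8  87.1]
  brass 30 [250.6  89.6] [452.5 254.9  48.5] 0.047
  brass 32 [251.3 149.8] [450.6 184.8  48.5] 0.048
0.03 5163 0.030487872332281896 [453.8 176.5  67.1 123.    2.7]
250 0.034903618009279325 (array([ 4.342e+02, -9.460e+01,  3.850e+01,  4.870e+01,  4.000e-01]), 61) plane slope mm/px [ 0.03 -0.  ]
376 0.03490312498029491 (array([ 444.8, -264.5,   33.8,   61.8,    3.6]), 69) plane slope mm/px [-0.03 -0.13]
shift [ 0.0535 -0.005   0.2085] turn -0.02 q7 -0.36 tilt 0.02
```

Call:
{"op": "pendant", "data": {
  "deltas": [
    {"pos":[0.6,-0.06,0.2],"rz":-0.025},
    {"pos":[1.09,-0.07,1],"rz":-0.025},
    {"pos":[1.09,-0.07,1.8],"rz":-0.025},
    {"pos":[1.09,-0.07,2.6],"rz":-0.025},
    {"pos":[1.09,-0.07,3.3],"rz":-0.025},
    {"pos":[1.09,-0.07,3.8],"rz":-0.025},
    {"pos":[1.09,-0.07,4.06],"rz":-0.025},
    {"pos":[1.09,-0.07,4.17],"rz":-0.025}
  ]
}}

```text
clock: 20.2
tool_pos: [0.4508, 0.2206, 0.0399]
ee_rot: [-3.14, 0.001, 1.54]
wrist_force: [0.8, -0.9, 0.5]
opening: 0.0852
grip_force: 0.0
```

Call:
{"op": "pendant", "data": {
  "deltas": [
    {},
    {},
    {}
  ]
}}

```text
clock: 20.5
tool_pos: [0.4524, 0.2219, 0.0422]
ee_rot: [3.139, -0.002, 1.541]
wrist_force: [0.3, -0.6, -0.2]
opening: 0.0853
grip_force: 0.0
```

Call:
{"op": "pendant", "data": {
  "deltas": [
    {},
    {},
    {},
    {},
    {},
    {},
    {},
    {}
  ],
  "jaw": 0.05,
  "grip_n": 40
}}

```text
clock: 21.3
tool_pos: [0.452, 0.2217, 0.0417]
ee_rot: [3.14, -0.001, 1.541]
wrist_force: [-0.2, -0.3, 5.3]
opening: 0.0569
grip_force: 44.4
```

```bash
python3 -c "
from h import *
to(451.5,219.7,41,-2)"
```

```text
shift [-0.002  -0.0004  0.0007] turn 0.005 q7 -0.37 tilt 0.11
```

Call:
{"op": "pendant", "data": {
  "deltas": [
    {"pos":[0,0,-0.1]},
    {"pos":[0,0,-0.4]},
    {"pos":[0,0,-1]},
    {"pos":[0,0,-1.8]},
    {"pos":[0,0,-2.6]},
    {"pos":[0,0,-3.2]},
    {"pos":[0,0,-3.6]},
    {"pos":[0,0,-3.6]}
  ]
}}

```text
clock: 22.1
tool_pos: [0.4527, 0.222, 0.2234]
ee_rot: [3.137, -0.003, 1.541]
wrist_force: [-0.1, 0.2, -2.2]
opening: 0.057
grip_force: 43.6
```

```bash
python3 -c "
from h import *
to(442.3,-180,160,3.5)"
```

```text
shift [-0.4023  0.0014  0.0621] turn -0.091 q7 -0.44 tilt 0.33
```

```bash
python3 - <<'E'
from h import *
i=r.camera_info('top'); Zs=[]
for k in range(6):
    p,d=r.camera('top'); Zs.append(cloud('',d,i)[...,2])
Z=np.nanmedian(Zs,0); np.set_printoptions(linewidth=250)
print((Z[184:208:2,348:386:2]*1000).round()); print((Z[186:214:2,288:318:2]*1000).round())
cv2.imwrite('pics/t5.png',cv2.resize(p[165:230,275:395],(780,422),interpolation=cv2.INTER_CUBIC))
E
```

```text
[[14. 14. 14. 15. 17. 15. 16. 17. 15. 14. 14. 15. 15. 13. 15. 14. 10. 29. 45.]
 [12. 16. 16. 15. 16. 15. 15. 15. 16. 15. 15. 16. 13. 16. 14. 14. 15. 26. 44.]
 [11. 16. 16. 14. 15. 13.  8.  8.  7.  8.  7.  7.  6.  7.  7. 15. 14. 25. 43.]
 [14. 14.  7.  8. 34. 35. 33. 36. 34. 35. 35. 36. 36. 35. 34. 37. 15. 23. 42.]
 [14. 14.  7. 18. 35. 35. 34. 35. 36. 34. 35. 35. 37. 36. 35. 36. 16. 24. 41.]
 [15. 14.  8. 17. 34. 33. 35. 35. 33. 35. 36. 36. 36. 35. 35. 37. 25. 22. 40.]
 [16. 15. 23. 26. 35. 35. 36. 35. 35. 35. 35. 35. 36. 35. 34. 36. 26. 20. 37.]
 [17. 16. 21. 24. 34. 35. 36. 35. 34. 36. 35. 37. 35. 34. 35. 35. 16. 18. 36.]
 [15. 16.  8. 10. 34. 36. 36. 35. 35. 35. 35. 35. 34. 36. 35. 35. 16. 17. 37.]
 [15. 17. 15.  7. 33. 35. 36. 35. 35. 34. 36. 34. 34. 35. 25. 11. 14. 16. 37.]
 [15. 17. 15.  9.  9.  9. 15. 15. 14. 15. 15. 16. 14. 16. 15. 15. 14. 16. 32.]
 [16. 16. 15. 17. 16. 17. 15. 14. 15. 16. 15. 15. 15. 17. 17. 17. 15. 14. 32.]]
[[14. 15. 15. 14. 14. 15. 14. 14. 15. 15. 16. 14. 15. 15. 17.]
 [16. 16. 14. 15. 18. 15. 17. 14. 14. 14. 16. 15. 14. 14. 14.]
 [15. 15. 15. 12. 14. 14. 13. 13. 11.  5.  6. 16. 15. 16. 11.]
 [16. 15.  6.  8.  7. 35. 34. 35. 33. 36. 35. 14. 15. 16.  7.]
 [14. 16.  7. 36. 35. 35. 35. 36. 35. 35. 34. 14. 14. 15. 15.]
 [15. 14.  9. 35. 35. 35. 35. 35. 33. 35. 34. 15. 15. 14. 15.]
 [14. 16. 22. 35. 36. 35. 36. 34. 34. 36. 34. 24. 16. 14. 15.]
 [15. 16. 25. 35. 36. 35. 35. 35. 35. 35. 33. 26. 14. 16. 14.]
 [16. 14.  9. 35. 35. 35. 33. 34. 36. 35. 36. 13. 16. 16. 14.]
 [15. 16.  7. 35. 35. 37. 35. 37. 35. 35. 37. 12. 15. 15. 13.]
 [16. 15.  7. 35. 34. 36. 36. 35. 35. 34. 36. 13. 14. 16. 16.]
 [12. 15.  7.  6.  6.  7.  9.  5.  7.  7.  7. 14. 15. 14. 15.]
 [15. 15. 14. 14. 15. 16. 14. 15. 15. 15. 15. 15. 15. 16. 14.]
 [16. 17. 16. 15. 15. 14. 15. 16. 15. 16. 16. 16. 14. 15. 15.]]
```

View pics/t5.png

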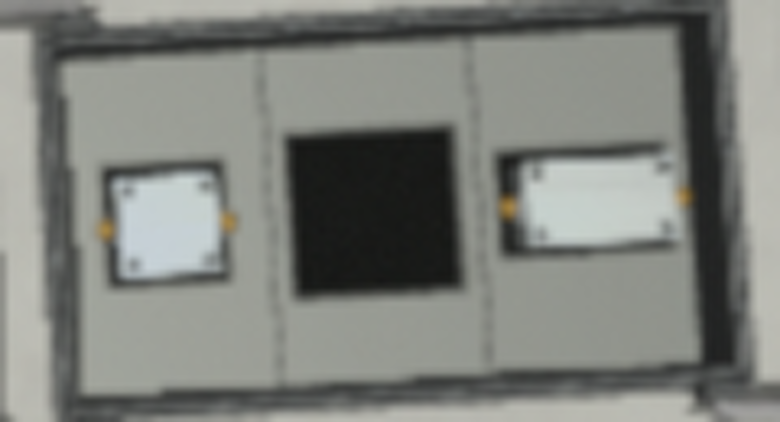

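Both boxes are flat in their pockets, with lids uniformly at 35 mm in depth. Next the wide box.

Units first: shifts go in units of 50 mm and turns go in units of 0.2 rad. So -0.31 m is -6.2, -0.27 m is -5.4, -0.091 rad is -0.455.

Call:
{"op": "pendant", "data": {
  "deltas": [
    {"pos":[-0.6,0,0]},
    {"pos":[-1.4,0,0]},
    {"pos":[-2.2,0,0],"rz":-0.15},
    {"pos":[-3,0,0],"rz":-0.3},
    {"pos":[-3.8,0,0],"rz":-0.455},
    {"pos":[-4.6,0,0],"rz":-0.455},
    {"pos":[-5.4,0,0],"rz":-0.455},
    {"pos":[-6.2,0,0],"rz":-0.455}
  ]
}}

```text
clock: 23.2
tool_pos: [0.441, -0.09, 0.22]
ee_rot: [-3.14, -0.0, 1.632]
wrist_force: [1.5, 0.1, -2.5]
opening: 0.0572
grip_force: 43.5
```

Call:
{"op": "pendant", "data": {
  "deltas": [
    {"pos":[-0.6,0,0]},
    {"pos":[-1.2,0,0]},
    {"pos":[-1.6,0,0.2]},
    {"pos":[-1.76,0,0.8]},
    {"pos":[-1.76,0,1.4]},
    {"pos":[-1.76,0,1.8]},
    {"pos":[-1.76,0,2]},
    {"pos":[-1.76,0,2]}
  ]
}}

```text
clock: 24.0
tool_pos: [0.4458, -0.1757, 0.1191]
ee_rot: [-3.137, -0.001, 1.632]
wrist_force: [0.2, 0.9, -2.7]
opening: 0.0569
grip_force: 43.5
```

Call:
{"op": "pendant", "data": {
  "deltas": [
    {},
    {}
  ]
}}

```text
clock: 24.2
tool_pos: [0.4484, -0.1768, 0.122]
ee_rot: [3.139, 0.001, 1.632]
wrist_force: [0.7, -0.8, -1.4]
opening: 0.0567
grip_force: 43.5
```

```bash
python3 -c "
from h import *
to(442.2,-176.9,21,3.5)"
```

```text
shift [ 0.0003 -0.0065  0.101 ] turn 0.0 q7 0.61 tilt 0.16
```

In the tool's units: 0.08 m is 1.6, 0.07 m is 1.4.

Call:
{"op": "pendant", "data": {
  "deltas": [
    {"pos":[0,-0.12,0.2]},
    {"pos":[0,-0.12,0.7]},
    {"pos":[0,-0.12,1.1]},
    {"pos":[0,-0.12,1.4]},
    {"pos":[0,-0.12,1.6]},
    {"pos":[0,-0.12,1.6]},
    {"pos":[0,-0.12,1.6]}
  ]
}}

```text
clock: 24.9
tool_pos: [0.4416, -0.177, 0.0412]
ee_rot: [3.141, 0.0, 1.632]
wrist_force: [1.2, -0.3, -1.9]
opening: 0.0569
grip_force: 43.5
```

```bash
python3 -c "
from h import *
to(442.2,-176.9,21,3.5)"
```

```text
shift [0.     0.0006 0.0202] turn -0.0 q7 0.69 tilt 0.05
```

Call:
{"op": "pendant", "data": {
  "deltas": [
    {"pos":[0,0.01,0.16]},
    {"pos":[0,0.01,0.28]},
    {"pos":[0,0.01,0.36]},
    {"pos":[0,0.01,0.4]},
    {"pos":[0,0.01,0.43]},
    {"pos":[0,0.01,0.43]},
    {"pos":[0,0.01,0.43]}
  ]
}}

```text
clock: 25.6
tool_pos: [0.4416, -0.1766, 0.0198]
ee_rot: [-3.141, -0.001, 1.632]
wrist_force: [-3.2, 2.0, 5.7]
opening: 0.0568
grip_force: 44.3
```

Call:
{"op": "pendant", "data": {
  "deltas": [
    {},
    {},
    {},
    {},
    {},
    {}
  ],
  "jaw": 0.085
}}

```text
clock: 26.2
tool_pos: [0.4419, -0.1767, 0.0193]
ee_rot: [3.142, 0.0, 1.632]
wrist_force: [-1.0, -0.6, -0.0]
opening: 0.085
grip_force: 0.0
```

Call:
{"op": "pendant", "data": {
  "deltas": [
    {"pos":[0,0,-0.2]},
    {"pos":[0,0,-0.6]},
    {"pos":[0,0,-1.4]},
    {"pos":[0,0,-2.2]},
    {"pos":[0,0,-3]},
    {"pos":[0,0,-3.6]},
    {"pos":[0,0,-4]},
    {"pos":[0,0,-4]}
  ]
}}

```text
clock: 27.0
tool_pos: [0.4438, -0.1779, 0.2231]
ee_rot: [3.134, 0.002, 1.632]
wrist_force: [-0.0, -1.2, -0.3]
opening: 0.0851
grip_force: 0.0
```

```bash
python3 -c "
from h import *
to(430,-100,300,3.5)"
```

```text
shift [ 0.0785 -0.0085 -0.0772] turn -0.0 q7 0.53 tilt 0.46
```

```bash
python3 - <<'E'
from h import *
C=np.array([442.1,-179.2]); a=np.radians(3.5); ex=np.array([np.cos(a),np.sin(a)]); ey=np.array([-ex[1],ex[0]])
def rep(n,W,m):
    P=W[m]*1e3; P=P[np.isfinite(P).all(1)]; q=P[:,:2]-C; X=q@ex; Y=q@ey
    print(n,len(P),'x',X.min().round(),X.max().round(),'y',np.median(Y).round(1),'z',np.median(P[:,2]).round(1),np.percentile(P[:,2],[20,80]).round(1))
    Q=np.c_[X,Y,P[:,2]]; return Q
def sel(p,W):
    q=W[...,:2]*1e3-C; X=q@ex;Y=q@ey; Z=W[...,2]*1e3
    return X,Y,Z
p=cv2.imread('pics/w3.png'); i=np.load('pics/w3i.npy',allow_pickle=True).item(); W=fcloud(i,np.load('pics/w3.npy'))
X,Y,Z=sel(p,W); m=(p.max(2)<60)&(abs(X)<50)&(Y>140)&(Y<185)&(Z>45)&(Z<100); rep('left w3',W,m)
p=cv2.imread('pics/top0.png'); i=r.camera_info('top'); W=cloud('',np.load('pics/top0.npy'),i); X,Y,Z=sel(p,W)
for n,s in(('L',1),('R',-1)):
    m=(p.max(2)<90)&(abs(X)<50)&(s*Y>140)&(s*Y<185)&(Z>45)&(Z<100); rep(n+' top0',W,m)
    m=(abs(X)<50)&(s*Y>140)&(s*Y<190)&(Z>30); rep(n+' all',W,m)
p=cv2.imread('pics/w5.png'); i=np.load('pics/w5i.npy',allow_pickle=True).item(); W=fcloud(i,np.load('pics/w5.npy'))
X,Y,Z=sel(p,W); m=(abs(X)<80)&(Y<-140)&(Y>-185)&(Z>45)&(Z<100); rep('right w5',W,m)
to(432,-12,160,93.5)
E
```

```text
left w3 1255 x -50.0 50.0 y 169.3 z 78.7 [77.9 79.4]
L top0 122 x -50.0 49.0 y 167.7 z 77.0 [75.4 78.2]
L all 144 x -50.0 49.0 y 166.9 z 76.7 [75.1 77.9]
R top0 129 x -49.0 50.0 y -165.9 z 79.1 [77.4 81.4]
R all 161 x -49.0 50.0 y -166.8 z 79.0 [77.5 81.1]
right w5 110 x -80.0 80.0 y -163.7 z 79.8 [78.  80.8]
shift [ 0.1665 -0.0022  0.0627] turn 1.571 q7 0.53 tilt 0.46
```

In the tool's units: 0.1665 m is 3.33, 0.15 m is 3, 0.6 rad is 3.

Call:
{"op": "pendant", "data": {
  "deltas": [
    {"pos":[0.6,0,0],"rz":0.75},
    {"pos":[1.2,0,0],"rz":1.5},
    {"pos":[1.8,0,0],"rz":2.25},
    {"pos":[2.4,0,0],"rz":3},
    {"pos":[3,0,0],"rz":3.75},
    {"pos":[3.33,-0.044,0.4],"rz":4.5},
    {"pos":[3.33,-0.044,1],"rz":5.25},
    {"pos":[3.33,-0.044,1.2],"rz":6}
  ],
  "jaw": 0.045
}}

```text
clock: 27.8
tool_pos: [0.4263, -0.0097, 0.1561]
ee_rot: [-3.139, 0.006, 0.466]
wrist_force: [-0.4, 0.5, 0.5]
opening: 0.0449
grip_force: 0.0
```

Call:
{"op": "pendant", "data": {
  "deltas": [
    {"rz":0.75},
    {"rz":1.5},
    {"rz":1.855},
    {"rz":1.855},
    {"rz":1.855}
  ]
}}

```text
clock: 28.3
tool_pos: [0.4288, -0.0107, 0.1588]
ee_rot: [3.142, 0.001, 0.1]
wrist_force: [0.5, 0.2, -0.1]
opening: 0.0448
grip_force: 0.0
```

```bash
python3 -c "
from h import *
to(431.9,-11.7,59.5,93.5); i=r.camera_info('wrist'); p,d=r.camera('wrist'); cv2.imwrite('pics/w7.png',p)"
```

```text
shift [0.0031 0.0013 0.0993] turn 0.039 q7 -1.38 tilt 0.07
```

View pics/w7.png

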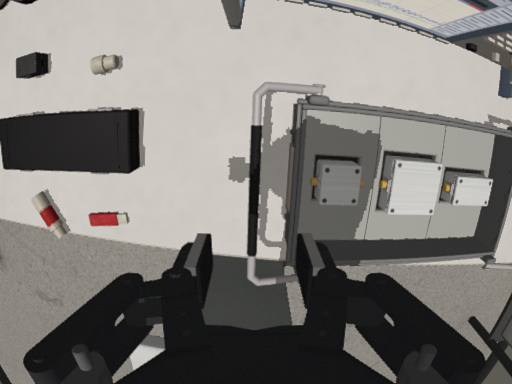

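All three boxes sit upright in their pockets. The left sleeve is at column 254, centred between the fingers, so I'll descend and pinch it.

Call:
{"op": "pendant", "data": {
  "deltas": [
    {"pos":[0.06,0.02,0.6],"rz":0.195},
    {"pos":[0.06,0.02,1.2],"rz":0.195},
    {"pos":[0.06,0.02,1.6],"rz":0.195},
    {"pos":[0.06,0.02,1.84],"rz":0.195},
    {"pos":[0.06,0.02,1.96],"rz":0.195},
    {"pos":[0.06,0.02,1.96],"rz":0.195},
    {"pos":[0.06,0.02,1.96],"rz":0.195}
  ]
}}

```text
clock: 29.05
tool_pos: [0.4334, -0.0114, 0.0621]
ee_rot: [-3.141, -0.002, 0.06]
wrist_force: [0.0, 0.3, -0.1]
opening: 0.0452
grip_force: 0.0
```

Call:
{"op": "pendant", "data": {
  "deltas": [
    {},
    {},
    {},
    {},
    {},
    {}
  ],
  "jaw": 0.005,
  "grip_n": 25
}}

```text
clock: 29.65
tool_pos: [0.433, -0.0101, 0.0616]
ee_rot: [-3.14, -0.001, 0.061]
wrist_force: [0.5, 5.0, 1.9]
opening: 0.0081
grip_force: 25.4
```

```bash
python3 -c "
from h import *
to(431.9,-11.7,59.5,93.5)
q0=.215; s=r.observe()['tool_pos']*1e3
for q in np.linspace(.215,np.pi,9): print(round(q,2),'toward tote',round(50*(np.cos(q0)-np.cos(q)),1),'up',round(50*(np.sin(q)-np.sin(q0)),1))"
```

```text
shift [-0.0012  0.0015  0.0021] turn -0.0 q7 -1.29 tilt 0.1
0.22 toward tote 0.0 up 0.0
0.58 toward tote 7.0 up 16.8
0.95 toward tote 19.6 up 29.9
1.31 toward tote 36.1 up 37.7
1.68 toward tote 54.2 up 39.0
2.04 toward tote 71.6 up 33.8
2.41 toward tote 86.1 up 22.7
2.78 toward tote 95.5 up 7.2
3.14 toward tote 98.8 up -10.7
```

In the tool's units: 0.054 m is 1.08, 0.045 m is 0.9.

Call:
{"op": "pendant", "data": {
  "deltas": [
    {"pos":[0,0.06,-0.18]},
    {"pos":[0,0.14,-0.34]},
    {"pos":[0,0.25,-0.48]},
    {"pos":[0,0.39,-0.6]},
    {"pos":[0,0.55,-0.69]},
    {"pos":[0,0.72,-0.75]},
    {"pos":[0,0.9,-0.78]},
    {"pos":[0,1.08,-0.78]}
  ]
}}

```text
clock: 30.45
tool_pos: [0.4366, -0.0647, 0.1013]
ee_rot: [-3.14, -0.002, 0.061]
wrist_force: [2.0, 4.3, 0.6]
opening: 0.0078
grip_force: 25.3
```

```bash
python3 -c "
from h import *
to(432,-11.7,59.5,93.5)"
```

```text
shift [-0.0015 -0.0531  0.0418] turn -0.0 q7 -1.2 tilt 0.14
```

In the tool's units: 0.049 m is 0.98, 0.0445 m is 0.89.

Call:
{"op": "pendant", "data": {
  "deltas": [
    {"pos":[0,0.18,0.04]},
    {"pos":[0,0.35,0.1]},
    {"pos":[0,0.5,0.2]},
    {"pos":[0,0.64,0.33]},
    {"pos":[0,0.75,0.48]},
    {"pos":[0,0.83,0.64]},
    {"pos":[0,0.88,0.81]},
    {"pos":[0,0.89,0.98]}
  ]
}}

```text
clock: 31.25
tool_pos: [0.4395, -0.1088, 0.0524]
ee_rot: [-3.139, -0.001, 0.061]
wrist_force: [-7.5, 9.2, 45.9]
opening: 0.0077
grip_force: 29.6
```

Call:
{"op": "pendant", "data": {
  "deltas": [
    {"pos":[0,0,0.02]},
    {"pos":[0,0,0.02]},
    {"pos":[0,0,0.02]}
  ]
}}

```text
clock: 31.55
tool_pos: [0.4397, -0.1088, 0.0521]
ee_rot: [-3.139, -0.002, 0.061]
wrist_force: [-1.4, 7.2, 22.1]
opening: 0.0076
grip_force: 27.6
```

```bash
python3 -c "
from h import *
to(432,-11.7,59.5,93.5); i=r.camera_info('wrist'); p,d=r.camera('wrist'); cv2.imwrite('pics/w8.png',p)
W=fcloud(i,d)*1e3; a=np.radians(3.5); q=W[...,:2]-[442.1,-178.5]; X=q@[np.cos(a),np.sin(a)]; Y=q@[-np.sin(a),np.cos(a)]; m=(abs(X)<85)&(abs(X)>30)&(abs(Y-69)<15)&(W[...,2]>50); print(m.sum(),np.median(Y[m]),np.median(W[...,2][m]))"
```

```text
shift [-0.0017 -0.0974 -0.0071] turn -0.0 q7 -1.01 tilt 0.19
3490 70.56602396371659 66.6631400548302
```

View pics/w8.png

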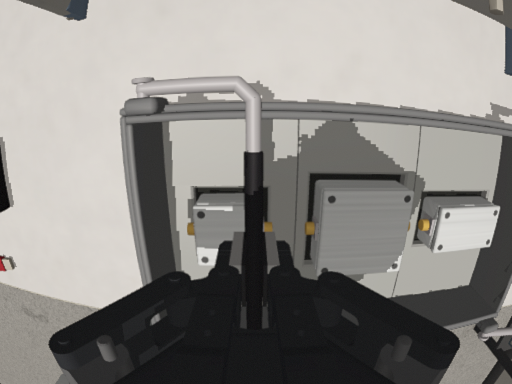

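The left bail is fully in and lying on the rim; pressing down gives 22 N of reaction. Releasing it and going to the right bail.

In the tool's units: -0.001 m is -0.02.

Call:
{"op": "pendant", "data": {
  "deltas": [
    {"pos":[0,0,-0.02]},
    {"pos":[0,0,-0.02]},
    {"pos":[0,0,-0.02]},
    {"pos":[0,0,-0.02]},
    {"pos":[0,0,-0.02]}
  ],
  "jaw": 0.045
}}

```text
clock: 32.1
tool_pos: [0.4377, -0.11, 0.0507]
ee_rot: [3.141, 0.002, 0.059]
wrist_force: [0.4, -0.1, 0.5]
opening: 0.0453
grip_force: 0.0
```

Call:
{"op": "pendant", "data": {
  "deltas": [
    {"pos":[0,0,-0.2]},
    {"pos":[0,0,-0.6]},
    {"pos":[0,0,-1.2]},
    {"pos":[0,0,-1.8]},
    {"pos":[0,0,-2.2]},
    {"pos":[0,0,-2.2]}
  ]
}}

```text
clock: 32.7
tool_pos: [0.441, -0.1106, 0.1648]
ee_rot: [3.141, -0.008, 0.06]
wrist_force: [-0.2, -0.1, 0.0]
opening: 0.0447
grip_force: 0.0
```

```bash
python3 -c "
from h import *
to(452.3,-345.6,140,93.5)"
```

```text
shift [-0.0029  0.2353  0.025 ] turn -0.001 q7 -1.15 tilt 0.43
```

In the tool's units: 0.2353 m is 4.706, 0.23 m is 4.6.

Call:
{"op": "pendant", "data": {
  "deltas": [
    {"pos":[0,0.6,0]},
    {"pos":[0,1.4,0]},
    {"pos":[0,2.2,0]},
    {"pos":[0,3,0]},
    {"pos":[0,3.8,0]},
    {"pos":[0,4.3,0]},
    {"pos":[-0.04,4.6,0]},
    {"pos":[-0.06,4.706,0]}
  ]
}}

```text
clock: 33.5
tool_pos: [0.448, -0.3468, 0.1605]
ee_rot: [3.141, 0.002, 0.056]
wrist_force: [0.1, 0.3, 0.3]
opening: 0.0451
grip_force: 0.0
```

Call:
{"op": "pendant", "data": {
  "deltas": [
    {},
    {},
    {}
  ]
}}

```text
clock: 33.8
tool_pos: [0.4501, -0.3431, 0.1611]
ee_rot: [-3.14, -0.0, 0.062]
wrist_force: [0.0, -0.3, -0.3]
opening: 0.0449
grip_force: 0.0
```

```bash
python3 - <<'E'
from h import *
to(452.3,-345.6,61.5,93.5); i=r.camera_info('wrist'); p,d=r.camera('wrist'); cv2.imwrite('pics/w9.png',p)
W=fcloud(i,d)*1e3; a=np.radians(3.5); q=W[...,:2]-[442.1,-178.5]; X=q@[np.cos(a),np.sin(a)]; Y=q@[-np.sin(a),np.cos(a)]; Z=W[...,2]
for nm,m in(('R',(abs(X)<50)&(Y<-140)&(Y>-190)&(Z>40)&(Z<100)&(p.max(2)<60)),('L',(abs(X)<50)&(abs(Y-69)<15)&(Z>50)&(Z<90))): print(nm,m.sum(),np.median(Y[m]),np.median(Z[m]),np.polyfit(X[m],Y[m],1) if m.sum()>9 else '')
E
```

```text
shift [0.002  0.0028 0.0996] turn 0.001 q7 -0.59 tilt 0.08
R 1135 -166.16618854449774 81.17545766222908 [-1.30386768e-04 -1.66266970e+02]
L 704 67.05464097645208 67.03700361955647 [3.85018981e-03 6.75556744e+01]
```

Call:
{"op": "pendant", "data": {
  "deltas": [
    {"pos":[0.04,0.04,0.6]},
    {"pos":[0.04,0.04,1.2]},
    {"pos":[0.04,0.04,1.6]},
    {"pos":[0.04,0.04,1.86]},
    {"pos":[0.04,0.04,1.96]},
    {"pos":[0.04,0.04,1.96]},
    {"pos":[0.04,0.04,1.96]}
  ]
}}

```text
clock: 34.55
tool_pos: [0.4524, -0.3472, 0.0644]
ee_rot: [3.14, -0.002, 0.06]
wrist_force: [-0.4, -0.0, 0.3]
opening: 0.0448
grip_force: 0.0
```

Call:
{"op": "pendant", "data": {
  "deltas": [
    {},
    {},
    {},
    {},
    {},
    {}
  ],
  "jaw": 0.005,
  "grip_n": 25
}}

```text
clock: 35.15
tool_pos: [0.452, -0.345, 0.063]
ee_rot: [-3.139, 0.0, 0.061]
wrist_force: [0.6, 4.4, -0.2]
opening: 0.0074
grip_force: 24.4
```

```bash
python3 -c "
from h import *
to(452.3,-345,62,93.5)
q0=.273
for q in np.linspace(q0,np.pi,17): print(round(50*(np.cos(q0)-np.cos(q)),1),round(50*(np.sin(q)-np.sin(q0)),1))"
```

```text
shift [0.0003 0.     0.001 ] turn -0.0 q7 -0.52 tilt 0.15
0.0 0.0
3.2 8.4
7.8 16.0
13.7 22.8
20.7 28.3
28.6 32.5
37.1 35.3
46.0 36.5
55.0 36.1
63.7 34.0
71.9 30.5
79.4 25.6
85.8 19.4
91.1 12.1
95.0 4.1
97.3 -4.6
98.1 -13.5
```

Now the tool −y direction swings it in.

In the tool's units: -0.055 m is -1.1, -0.046 m is -0.92.

Call:
{"op": "pendant", "data": {
  "deltas": [
    {"pos":[0,-0.06,-0.17]},
    {"pos":[0,-0.16,-0.32]},
    {"pos":[0,-0.27,-0.46]},
    {"pos":[0,-0.41,-0.56]},
    {"pos":[0,-0.57,-0.65]},
    {"pos":[0,-0.74,-0.71]},
    {"pos":[0,-0.92,-0.73]},
    {"pos":[0,-1.1,-0.72]}
  ]
}}

```text
clock: 35.95
tool_pos: [0.4489, -0.297, 0.1036]
ee_rot: [3.132, -0.005, 0.057]
wrist_force: [-0.8, -3.4, 12.1]
opening: 0.0077
grip_force: 26.4
```

Call:
{"op": "pendant", "data": {
  "deltas": [
    {"pos":[0,-0.18,0.04]},
    {"pos":[0,-0.34,0.11]},
    {"pos":[0,-0.49,0.21]},
    {"pos":[0,-0.62,0.33]},
    {"pos":[0,-0.72,0.48]},
    {"pos":[0,-0.8,0.64]},
    {"pos":[0,-0.85,0.81]},
    {"pos":[0,-0.86,0.96]}
  ]
}}

```text
clock: 36.75
tool_pos: [0.4456, -0.2469, 0.0512]
ee_rot: [-3.139, 0.0, 0.061]
wrist_force: [-0.3, 5.3, 4.8]
opening: 0.0077
grip_force: 29.0
```

```bash
python3 -c "
from h import *
to(452.3,-345,62,93.5)"
```

```text
shift [ 0.0007  0.0983 -0.0111] turn -0.0 q7 -0.67 tilt 0.17
```

In the tool's units: 0.002 m is 0.04, 0.001 m is 0.02.

Call:
{"op": "pendant", "data": {
  "deltas": [
    {"pos":[0,0,0.02]},
    {"pos":[0,0,0.04]},
    {"pos":[0,0,0.04]},
    {"pos":[0,0,0.04]}
  ]
}}

```text
clock: 37.15
tool_pos: [0.4455, -0.2468, 0.0488]
ee_rot: [-3.138, 0.001, 0.061]
wrist_force: [0.9, 6.0, 2.4]
opening: 0.0079
grip_force: 28.9
```

Call:
{"op": "pendant", "data": {
  "deltas": [
    {},
    {},
    {},
    {}
  ],
  "jaw": 0.045
}}

```text
clock: 37.55
tool_pos: [0.4455, -0.2497, 0.0493]
ee_rot: [3.141, 0.0, 0.059]
wrist_force: [0.1, -0.2, 1.0]
opening: 0.0448
grip_force: 0.0
```

Call:
{"op": "pendant", "data": {
  "deltas": [
    {"pos":[0,0,-0.2]},
    {"pos":[0,0,-0.6]},
    {"pos":[0,0,-1.2]},
    {"pos":[0,0,-2]},
    {"pos":[0,0,-2.8]},
    {"pos":[0,0,-3.4]},
    {"pos":[0,0,-3.6]},
    {"pos":[0,0,-3.6]}
  ]
}}

```text
clock: 38.35
tool_pos: [0.4465, -0.2496, 0.231]
ee_rot: [3.14, -0.004, 0.06]
wrist_force: [0.7, 0.2, -0.9]
opening: 0.0449
grip_force: 0.0
```

```bash
python3 - <<'E'
from h import *
to(430,150,250,3)
i=r.camera_info('wrist'); p,d=r.camera('wrist')
W=fcloud(i,d)*1e3; a=np.radians(3.5); q=W[...,:2]-[442.1,-179]; X=q@[np.cos(a),np.sin(a)]; Y=q@[-np.sin(a),np.cos(a)]; Z=W[...,2]
for nm,m in(('R',(abs(X)<50)&(abs(Y+69)<15)&(Z>50)&(Z<100)),('L',(abs(X)<50)&(abs(Y-69)<15)&(Z>50)&(Z<100))): print(nm,m.sum(),np.median(Y[m]),np.median(Z[m]))
E
```

```text
shift [ 0.0074 -0.3998 -0.0196] turn -1.563 q7 -0.82 tilt 0.22
R 759 -66.94085674859605 69.63835740485335
L 656 68.72392802195984 67.61266411728617
```

The right bail reads about 2 mm higher than the left, so it's not quite down. I'll press it down with closed fingertips.

Call:
{"op": "pendant", "data": {
  "deltas": [
    {"pos":[0,-0.05,0.6]},
    {"pos":[0,-0.05,1.4]},
    {"pos":[0,-0.05,2.2]},
    {"pos":[0,-0.05,2.7]},
    {"pos":[0,-0.05,2.96]},
    {"pos":[0,-0.05,3.1]},
    {"pos":[0,-0.05,3.1]},
    {"pos":[0,-0.05,3.1]}
  ],
  "jaw": 0
}}

```text
clock: 39.2
tool_pos: [0.4464, -0.2469, 0.0752]
ee_rot: [3.14, -0.002, 0.06]
wrist_force: [-0.1, -0.4, 0.2]
opening: 0.0001
grip_force: 0.0
```

Call:
{"op": "pendant", "data": {
  "deltas": [
    {"pos":[0,0,0.04]},
    {"pos":[0,0,0.08]},
    {"pos":[0,0,0.12]},
    {"pos":[0,0,0.16]},
    {"pos":[0,0,0.18]},
    {"pos":[0,0,0.18]}
  ]
}}

```text
clock: 39.8
tool_pos: [0.4462, -0.2464, 0.0677]
ee_rot: [-3.14, -0.002, 0.06]
wrist_force: [-3.9, 3.0, 15.7]
opening: 0.0
grip_force: 8.1
```

In the tool's units: -0.17 m is -3.4, -0.15 m is -3.

Call:
{"op": "pendant", "data": {
  "deltas": [
    {"pos":[0,0,-0.2]},
    {"pos":[0,0,-0.8]},
    {"pos":[0,0,-1.6]},
    {"pos":[0,0,-2.4]},
    {"pos":[0,0,-3]},
    {"pos":[0,0,-3.4]},
    {"pos":[0,0,-3.4]},
    {"pos":[0,0,-3.4]}
  ]
}}

```text
clock: 40.6
tool_pos: [0.4455, -0.2461, 0.2351]
ee_rot: [-3.141, -0.0, 0.06]
wrist_force: [-0.2, -0.8, -1.1]
opening: 0.0001
grip_force: 0.0
```

```bash
python3 - <<'E'
from h import *
to(430,120,250,3)
i=r.camera_info('wrist'); p,d=r.camera('wrist')
W=fcloud(i,d)*1e3; a=np.radians(3.5); q=W[...,:2]-[442.1,-179]; X=q@[np.cos(a),np.sin(a)]; Y=q@[-np.sin(a),np.cos(a)]; Z=W[...,2]
for nm,m in(('R',(abs(X)<50)&(abs(Y+69)<15)&(Z>50)&(Z<100)),('L',(abs(X)<50)&(abs(Y-69)<15)&(Z>50)&(Z<100))): print(nm,m.sum(),np.median(Y[m]),np.median(Z[m]))
E
```

```text
shift [ 0.0065 -0.3664 -0.0148] turn -1.563 q7 -0.83 tilt 0.02
R 785 -67.19344302204382 67.63857054643752
L 642 68.7574660514505 67.63288597072145
```

Call:
{"op": "pendant", "data": {
  "deltas": [
    {"pos":[0,-0.6,0],"rz":-0.75},
    {"pos":[0,-1.4,0],"rz":-1.5},
    {"pos":[0,-2.2,0],"rz":-2.25},
    {"pos":[0,-3,0],"rz":-3},
    {"pos":[0,-3.8,0],"rz":-3.75},
    {"pos":[0,-4.6,0],"rz":-4.5},
    {"pos":[0,-5.4,0],"rz":-5.25},
    {"pos":[0,-6,0],"rz":-6}
  ],
  "jaw": 0.085
}}

```text
clock: 41.45
tool_pos: [0.4259, 0.0561, 0.2336]
ee_rot: [-3.138, 0.001, 1.269]
wrist_force: [0.2, -0.1, 0.7]
opening: 0.0854
grip_force: 0.0
```

```bash
python3 -c "
from h import *
to(430,120,250,3)"
```

```text
shift [ 0.0622 -0.0151 -0.0164] turn -0.354 q7 -0.44 tilt 0.2
```

Both sleeves now read 67.6 mm. On to the case.

Call:
{"op": "pendant", "data": {
  "deltas": [
    {"pos":[0.4,-0.1,0],"rz":-0.75},
    {"pos":[0.9,-0.2,-0.2],"rz":-1.5},
    {"pos":[1.24,-0.3,-0.32],"rz":-1.77},
    {"pos":[1.24,-0.3,-0.32],"rz":-1.77},
    {"pos":[1.24,-0.3,-0.32],"rz":-1.77},
    {"pos":[1.24,-0.3,-0.32],"rz":-1.77}
  ]
}}

```text
clock: 42.05
tool_pos: [0.4321, 0.1149, 0.2507]
ee_rot: [-3.14, 0.001, 1.61]
wrist_force: [0.2, -0.6, 0.7]
opening: 0.085
grip_force: 0.0
```

```bash
python3 - <<'E'
from h import *
i=r.camera_info('wrist'); p,d=r.camera('wrist'); cv2.imwrite('pics/w10.png',p)
W=fcloud(i,d); Z=W[...,2]; S=(W[...,0]>.39)&(W[...,0]<.52)&(W[...,1]>.07)&(W[...,1]<.34)
m=S&(Z>.018)&(Z<.042); print(m.sum(),np.nanmedian(Z[m]),frect(m,i,.03)); m&=p.max(2)<80; print(frect(m,i,.03))
p,d=r.camera('top'); i=r.camera_info('top'); W=cloud('',d,i); Z=W[...,2];S=(W[...,0]>.39)&(W[...,0]<.52)&(W[...,1]>.07)&(W[...,1]<.34)
m=S&(Z>.018)&(Z<.042); print('top',m.sum(),np.nanmedian(Z[m]),rect(m,i,.03))
to(451,208,10,3)
E
```

```text
7877 0.030522946981739185 [452.  209.5  66.8 187.9   2.9]
[452.7 209.2  62.9 187.1   2.6]
top 125 0.028529256990667884 (array([455.2, 119.6,  63.7,  18.3,   5.5]), 60)
shift [0.0921 0.0226 0.2409] turn -0.013 q7 -0.22 tilt 0.05
```

Call:
{"op": "pendant", "data": {
  "deltas": [
    {"pos":[0.6,0.2,0.2],"rz":-0.05},
    {"pos":[1.3,0.4,0.8],"rz":-0.05},
    {"pos":[1.82,0.46,1.6],"rz":-0.05},
    {"pos":[1.82,0.46,2.4],"rz":-0.05},
    {"pos":[1.82,0.46,3.2],"rz":-0.05},
    {"pos":[1.82,0.46,3.9],"rz":-0.05},
    {"pos":[1.82,0.46,4.3],"rz":-0.05},
    {"pos":[1.82,0.46,4.5],"rz":-0.05}
  ]
}}

```text
clock: 42.95
tool_pos: [0.45, 0.207, 0.0241]
ee_rot: [-3.138, 0.002, 1.622]
wrist_force: [-0.4, 0.4, 0.1]
opening: 0.0847
grip_force: 0.0
```

Call:
{"op": "pendant", "data": {
  "deltas": [
    {"pos":[0,0,0.2]},
    {"pos":[0,0,0.32]},
    {"pos":[0,0,0.38]},
    {"pos":[0,0,0.38]},
    {"pos":[0,0,0.38]}
  ]
}}

```text
clock: 43.45
tool_pos: [0.452, 0.209, 0.008]
ee_rot: [3.14, -0.001, 1.624]
wrist_force: [-0.3, -0.4, 0.6]
opening: 0.0853
grip_force: 0.0
```

Call:
{"op": "pendant", "data": {
  "deltas": [
    {},
    {},
    {},
    {},
    {},
    {},
    {}
  ],
  "jaw": 0.055,
  "grip_n": 60
}}

```text
clock: 44.15
tool_pos: [0.4527, 0.2092, 0.0085]
ee_rot: [3.139, -0.001, 1.624]
wrist_force: [0.8, -0.2, 5.0]
opening: 0.0623
grip_force: 67.8
```

```bash
python3 -c "
from h import *
to(451.5,207,5,3)"
```

```text
shift [-0.0021 -0.0013  0.0035] turn 0.001 q7 -0.24 tilt 0.16
```

Call:
{"op": "pendant", "data": {
  "deltas": [
    {"pos":[0,0,-0.1]},
    {"pos":[0,0,-0.3]},
    {"pos":[0,0,-0.7]},
    {"pos":[0,0,-1.2]},
    {"pos":[0,0,-1.8]},
    {"pos":[0,0,-2.4]},
    {"pos":[0,0,-3]},
    {"pos":[0,0,-3.2]}
  ]
}}

```text
clock: 44.95
tool_pos: [0.4529, 0.2093, 0.1704]
ee_rot: [3.137, -0.003, 1.624]
wrist_force: [0.9, 1.2, -2.6]
opening: 0.0626
grip_force: 67.0
```

```bash
python3 - <<'E'
from h import *
p,d=r.camera('top'); i=r.camera_info('top'); W=cloud('',d,i); Z=W[...,2]; print(r.observe()['wrist_force'],r.observe()['torque'])
S=(W[...,0]>.37)&(W[...,0]<.53)&(W[...,1]>.07)&(W[...,1]<.34)&(p.max(2)<90)&(Z>.13)&(Z<.23); n,l,st,c=cv2.connectedComponentsWithStats(S.astype(np.uint8)); print(rect(S,i,.185))
Y=W[...,1][S]; print(np.nanmin(Y),np.nanmax(Y))
cv2.imwrite('pics/t11.png',p)
E
```

```text
[ 0.55963955 -0.8219127  -2.44598242] [ 0.02899714 -0.00584092  0.01188648]
(array([443.1, 162.5, 109.6,  95.8,  83.4]), 178)
0.11089677820456825 0.21205247895748716
```

View pics/t11.png

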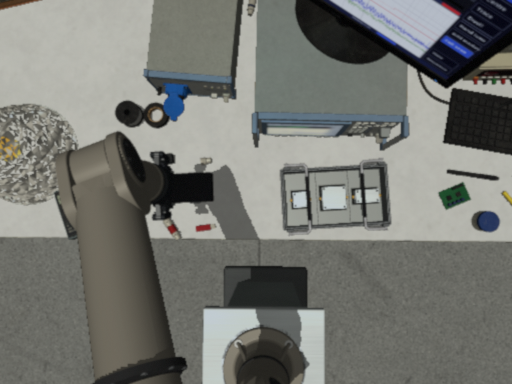

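The top view shows the case level in the gripper, its −y end at column 213, and both bails folded in at columns 307 and 363. Carrying it over.

Call:
{"op": "pendant", "data": {
  "deltas": [
    {"pos":[-0.4,0,-0.2]},
    {"pos":[-1,0,-0.4]},
    {"pos":[-1.8,0,-0.6]},
    {"pos":[-2.6,0,-0.6]},
    {"pos":[-3.4,0,-0.6]},
    {"pos":[-4.2,0,-0.6]},
    {"pos":[-5,0,-0.6]},
    {"pos":[-5.6,0,-0.6]}
  ]
}}

```text
clock: 45.8
tool_pos: [0.4645, -0.0739, 0.1956]
ee_rot: [-3.138, 0.001, 1.621]
wrist_force: [0.4, 0.7, -3.8]
opening: 0.0623
grip_force: 66.9
```

```bash
python3 -c "
from h import *
to(442.1,-176.5,140,3.5)"
```

```text
shift [-0.1013 -0.0273  0.0558] turn -0.011 q7 0.28 tilt 0.2
```

Call:
{"op": "pendant", "data": {
  "deltas": [
    {"pos":[-0.5,-0.14,0],"rz":-0.025},
    {"pos":[-1.1,-0.3,0],"rz":-0.055},
    {"pos":[-1.6,-0.44,0],"rz":-0.055},
    {"pos":[-1.9,-0.52,0.2],"rz":-0.055},
    {"pos":[-2.026,-0.546,0.6],"rz":-0.055},
    {"pos":[-2.026,-0.546,1],"rz":-0.055},
    {"pos":[-2.026,-0.546,1.12],"rz":-0.055},
    {"pos":[-2.026,-0.546,1.12],"rz":-0.055}
  ]
}}

```text
clock: 46.6
tool_pos: [0.4426, -0.1726, 0.1393]
ee_rot: [-3.137, -0.002, 1.635]
wrist_force: [0.5, -0.2, -2.0]
opening: 0.0625
grip_force: 66.8
```

Call:
{"op": "pendant", "data": {
  "deltas": [
    {},
    {},
    {}
  ]
}}

```text
clock: 46.9
tool_pos: [0.4451, -0.1736, 0.1421]
ee_rot: [3.14, 0.0, 1.635]
wrist_force: [0.0, -1.2, -2.7]
opening: 0.0625
grip_force: 66.8
```

```bash
python3 -c "
from h import *
to(442.1,-176.5,80,3.5)"
```

```text
shift [-0.0027 -0.0033  0.0621] turn 0.003 q7 0.57 tilt 0.11
```

In the tool's units: 0.062 m is 1.24, 0.06 m is 1.2.

Call:
{"op": "pendant", "data": {
  "deltas": [
    {"pos":[-0.054,-0.06,0.2]},
    {"pos":[-0.054,-0.06,0.6]},
    {"pos":[-0.054,-0.06,0.9]},
    {"pos":[-0.054,-0.06,1.1]},
    {"pos":[-0.054,-0.06,1.2]},
    {"pos":[-0.054,-0.06,1.24]},
    {"pos":[-0.054,-0.06,1.24]},
    {"pos":[-0.054,-0.06,1.24]}
  ]
}}

```text
clock: 47.7
tool_pos: [0.4422, -0.1767, 0.0799]
ee_rot: [3.14, 0.0, 1.635]
wrist_force: [-0.3, 0.2, -3.5]
opening: 0.0624
grip_force: 66.9
```

Call:
{"op": "pendant", "data": {
  "deltas": [
    {"pos":[0,0,0.02]},
    {"pos":[0,0,0.04]},
    {"pos":[0,0,0.06]},
    {"pos":[0,0,0.06]}
  ]
}}

```text
clock: 48.1
tool_pos: [0.4417, -0.1764, 0.0765]
ee_rot: [3.141, -0.0, 1.635]
wrist_force: [-0.1, 0.2, -1.5]
opening: 0.0629
grip_force: 67.1
```

```bash
python3 -c "
from h import *
to(442.1,-176.5,76.5,3.5)"
```

```text
shift [-0.0001  0.0003  0.    ] turn 0.003 q7 0.64 tilt 0.03
```

Call:
{"op": "pendant", "data": {
  "deltas": [
    {"pos":[0,0,0.01]},
    {"pos":[0,0,0.01]},
    {"pos":[0,0,0.01]}
  ]
}}

```text
clock: 48.4
tool_pos: [0.4418, -0.1764, 0.0764]
ee_rot: [3.141, -0.0, 1.635]
wrist_force: [-1.7, 0.9, 5.6]
opening: 0.0625
grip_force: 67.9
```

Call:
{"op": "pendant", "data": {
  "deltas": [
    {},
    {},
    {},
    {},
    {},
    {}
  ],
  "jaw": 0.085
}}

```text
clock: 49.0
tool_pos: [0.4416, -0.1764, 0.0757]
ee_rot: [-3.142, 0.0, 1.635]
wrist_force: [-0.6, 1.0, 0.2]
opening: 0.0849
grip_force: 0.0
```

Call:
{"op": "pendant", "data": {
  "deltas": [
    {"pos":[0,0,-0.1]},
    {"pos":[0,0,-0.4]},
    {"pos":[0,0,-1]},
    {"pos":[0,0,-1.8]},
    {"pos":[0,0,-2.4]},
    {"pos":[0,0,-2.8]},
    {"pos":[0,0,-3]},
    {"pos":[0,0,-3]}
  ]
}}

```text
clock: 49.8
tool_pos: [0.4424, -0.1768, 0.2271]
ee_rot: [3.139, 0.001, 1.635]
wrist_force: [-0.7, -0.0, 0.4]
opening: 0.0845
grip_force: 0.0
```

Call:
{"op": "pendant", "data": {
  "deltas": [
    {"pos":[0.6,0,0]},
    {"pos":[1.4,0,0]},
    {"pos":[2.2,0,0]},
    {"pos":[3,0,0]},
    {"pos":[3.8,0,0]},
    {"pos":[4.6,0,0]},
    {"pos":[5.2,0,0]},
    {"pos":[5.6,0,0]}
  ]
}}

```text
clock: 50.6
tool_pos: [0.4219, 0.1058, 0.224]
ee_rot: [-3.138, 0.0, 1.639]
wrist_force: [-0.0, -0.1, -0.8]
opening: 0.085
grip_force: 0.0
```

```bash
python3 - <<'E'
from h import *
p,d=r.camera('top'); i=r.camera_info('top'); W=cloud('',d,i); Z=W[...,2]
m=(W[...,0]>.39)&(W[...,0]<.5)&(W[...,1]>-.3)&(W[...,1]<-.06)&(Z>.088)&(Z<.11); print(m.sum(),rect(m,i,.098))
v,u=np.where(m); P=W[m]; f=np.linalg.lstsq(np.c_[P[:,:2]-P[:,:2].mean(0),np.ones(len(P))],P[:,2],rcond=None)[0]; print('slopes deg',np.degrees(f[:2]).round(2),'z',f[2])
cv2.imwrite('pics/t12.png',cv2.resize(p[150:245,250:420],(680,380)))
E
```

```text
2107 (array([ 438.6, -177.9,   65.9,  189.7,    3.4]), 205)
slopes deg [ 0.33 -0.05] z 0.09695224378863189
```

View pics/t12.png

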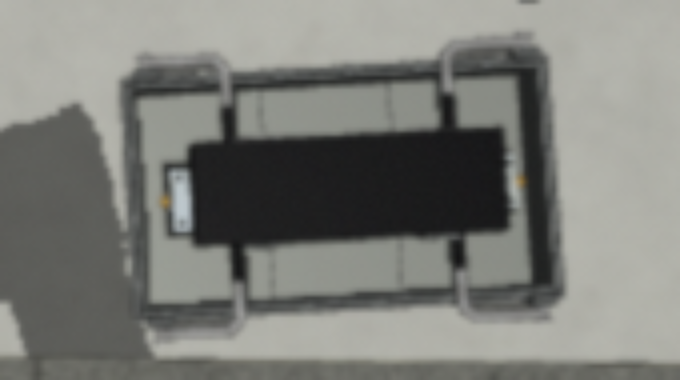

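The case lies level across both bails (top 97 mm, yaw 3.4°) and is centred on the tote. The robot is clear, so I'm handing in.

```bash
python3 -c "
from workcell import r
print(r.close_job())"
```

```text
the job is handed in; nothing more can be done
None
```

The job is done and handed in at about 51 s of the 144 s allowed: all three filter boxes are upright in their own pockets, both bails are fully in on the rim, and the black case lies level across them, within about 4 mm of the tote's centre.

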